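# Gauge a figurine plinth in the bench caliper

## Task

Take the wooden plinth blank out of the rack channel on the caliper's side (the rack's left channel seen from the robot, its +y one), leaving the other blank in its channel, and set it flat on the caliper bed lengthwise between the jaws and let go of it, then slide the moving jaw gently shut by its tab until the blank is felt firmly pinched against the fixed jaw. Leaving the jaws shut on the blank, press the wide key of the readout all the way down and let it up, then the narrow key the same way. Do not disturb the other things on the table.

Things in the scene. Friction and masses are not known exactly. Their poses are not given: they have to be found in the camera images.
- blank_a: one of two wooden plinth blanks sawn by hand: 58 to 69 mm long (x; each differs, the caliper is there to find out), 28 mm wide (y), 30 mm high (z), 30 to 55 g. Origin at the centre of its underside, z up. It starts in one of the rack's channels, its top 4 mm below the walls, its ends 1 mm or more out of the channel, so that there it can only be gripped by its ends.
- blank_b: the other wooden blank, in the other channel, same wood, described by the same words as blank_a; which of the two is in which channel differs from time to time
- rack: fixed plywood rack, 54 mm along its x, 98 mm along its y, 40 mm tall: floor 6 mm thick and three 12 mm walls forming two channels 31 mm wide that run along its x and are open at both ends; channel centres at y = +21.5 and -21.5 mm. Origin at the centre of its underside.
- caliper: fixed steel bench caliper. Origin under its bed at the middle of the fully open jaws, z up. Bed plate 8 mm thick, x = -34 to +66 mm, y = -120 to +120 mm; a beam runs along y at x = 47 to 63 mm, top at z = 26 mm. Both jaws are bars 18 mm thick (in y) across x = -25 to +65 mm, tops at z = 38 mm; the moving one comes from +y and closes towards -y.
- bed (a point): the middle of the space between the fully open jaws, on the bed's top (8 mm above the table); axes as the caliper's. Fully open the jaws are 85 mm apart: too narrow for fingers on the blank's ends, so the blank must be gripped across its 28 mm width to be lowered in.
- jaw (a joint): travel of the moving jaw, m: 0 fully open (85 mm gap), growing as it closes; gap = 85 mm minus the travel; the travel ends at 60 mm. Starts 0 to 6 mm closed, slides with about 2 N of friction, stays where left; rigid, no spring. The blank slides along the bed ahead of it.
- jaw_tab (a point): centre of the top of the black upright tab on the moving jaw: 30 mm along caliper x, 14 mm along caliper y, its top 63 mm and its foot 38 mm above the table; push its +y face towards -y, or grip it. The jaw's face is 9 mm towards -y from this point. Pinching the blank needs more than 4 N on it, if only for a moment (over 6 N at the tab); over 20 N on it dents it.
- readout: fixed grey readout box, 80 x 130 x 22 mm (x, y, z), origin at the centre of its underside; a green screen strip on its +x side, two white keys on its -x side
- wide_key_top (a point): centre of the top of the wide key (32 mm across, at the readout's +y side); pressed straight down, 64 mm from the narrow key
- narrow_key_top (a point): centre of the top of the narrow key (20 mm across, at the readout's -y side); pressed straight down
- wide_key (a joint): travel of the wide key, m: 0 up, 0.006 fully down at about 5 N; counts as pressed beyond 0.004; springs back
- narrow_key (a joint): travel of the narrow key, m: 0 up, 0.006 fully down at about 5 N; counts as pressed beyond 0.004; springs back
- figurine: bystander: small dog figure with clear dome helmet on a 50 x 36 mm base, 96 mm tall; origin at the centre of its underside
- water_bowl: bystander: blue bowl, 80 mm across, 40 mm tall; origin under its centre
- paint_bottle: bystander: white bottle with black cap, 44 mm across, 100 mm tall; origin under its centre
- anvil: the fixed jaw, part of the caliper; its face is at caliper y = -42.5 mm and looks to +y; origin on that face's line at caliper x = 0, z = 0
Things that resemble listed ones, but are neither listed nor needed, are in the scene too. What is shaped like the readout but pink, purple or yellow is not meant.

How it is judged (in metres and radians):
On the way, in this order (a step that is already met when the one before it is completed fails the run):
1. the blank from the rack's +y channel lies flat on the bed lengthwise between the jaws, released; the other blank is still in its channel (((x of blank_a in the frame of caliper between -0.025 and 0.03 m and z of blank_a in the frame of caliper between 0.005 and 0.011 m and angle between the x axis of blank_a and the y axis of caliper, either way round below 0.1 rad and y of blank_b in the frame of rack between -0.0265 and -0.0165 m and x of blank_b in the frame of rack between -0.01 and 0.01 m and z of blank_b in the frame of rack below 0.012 m and y of blank_a in the frame of caliper between -0.02 and 0.02 m and contact force between blank_a and the fingers below 0.1 N) or (x of blank_b in the frame of caliper between -0.025 and 0.03 m and z of blank_b in the frame of caliper between 0.005 and 0.011 m and angle between the x axis of blank_b and the y axis of caliper, either way round below 0.1 rad and y of blank_a in the frame of rack between -0.0265 and -0.0165 m and x of blank_a in the frame of rack between -0.01 and 0.01 m and z of blank_a in the frame of rack below 0.012 m and y of blank_b in the frame of caliper between -0.02 and 0.02 m and contact force between blank_b and the fingers below 0.1 N))), for 0.2 s.
2. the blank is pinched between moving jaw and fixed jaw with more than 4 N, the fingers off it (((x of blank_a in the frame of caliper between -0.025 and 0.03 m and z of blank_a in the frame of caliper between 0.005 and 0.011 m and angle between the x axis of blank_a and the y axis of caliper, either way round below 0.1 rad and y of blank_b in the frame of rack between -0.0265 and -0.0165 m and x of blank_b in the frame of rack between -0.01 and 0.01 m and z of blank_b in the frame of rack below 0.012 m and y of blank_a in the frame of anvil below 0.032 m and y of blank_a in the frame of jaw_tab above -0.041 m and contact force between blank_a and jaw above 4 N and contact force between blank_a and anvil above 4 N and contact force between blank_a and the fingers below 0.1 N) or (x of blank_b in the frame of caliper between -0.025 and 0.03 m and z of blank_b in the frame of caliper between 0.005 and 0.011 m and angle between the x axis of blank_b and the y axis of caliper, either way round below 0.1 rad and y of blank_a in the frame of rack between -0.0265 and -0.0165 m and x of blank_a in the frame of rack between -0.01 and 0.01 m and z of blank_a in the frame of rack below 0.012 m and y of blank_b in the frame of anvil below 0.0355 m and y of blank_b in the frame of jaw_tab above -0.0445 m and contact force between blank_b and jaw above 4 N and contact force between blank_b and anvil above 4 N and contact force between blank_b and the fingers below 0.1 N))), for 0.02 s.
3. the wide key is pressed (over 4 mm) with the narrow key up and the jaws still shut on the blank (((x of blank_a in the frame of caliper between -0.025 and 0.03 m and z of blank_a in the frame of caliper between 0.005 and 0.011 m and angle between the x axis of blank_a and the y axis of caliper, either way round below 0.1 rad and y of blank_b in the frame of rack between -0.0265 and -0.0165 m and x of blank_b in the frame of rack between -0.01 and 0.01 m and z of blank_b in the frame of rack below 0.012 m and y of blank_a in the frame of anvil below 0.032 m and y of blank_a in the frame of jaw_tab above -0.041 m) or (x of blank_b in the frame of caliper between -0.025 and 0.03 m and z of blank_b in the frame of caliper between 0.005 and 0.011 m and angle between the x axis of blank_b and the y axis of caliper, either way round below 0.1 rad and y of blank_a in the frame of rack between -0.0265 and -0.0165 m and x of blank_a in the frame of rack between -0.01 and 0.01 m and z of blank_a in the frame of rack below 0.012 m and y of blank_b in the frame of anvil below 0.0355 m and y of blank_b in the frame of jaw_tab above -0.0445 m)) and value of joint wide_key above 0.004 m and value of joint narrow_key below 0.001 m), for 0.05 s.
4. the narrow key is pressed (over 4 mm) with the wide key up and the jaws still shut on the blank (((x of blank_a in the frame of caliper between -0.025 and 0.03 m and z of blank_a in the frame of caliper between 0.005 and 0.011 m and angle between the x axis of blank_a and the y axis of caliper, either way round below 0.1 rad and y of blank_b in the frame of rack between -0.0265 and -0.0165 m and x of blank_b in the frame of rack between -0.01 and 0.01 m and z of blank_b in the frame of rack below 0.012 m and y of blank_a in the frame of anvil below 0.032 m and y of blank_a in the frame of jaw_tab above -0.041 m) or (x of blank_b in the frame of caliper between -0.025 and 0.03 m and z of blank_b in the frame of caliper between 0.005 and 0.011 m and angle between the x axis of blank_b and the y axis of caliper, either way round below 0.1 rad and y of blank_a in the frame of rack between -0.0265 and -0.0165 m and x of blank_a in the frame of rack between -0.01 and 0.01 m and z of blank_a in the frame of rack below 0.012 m and y of blank_b in the frame of anvil below 0.0355 m and y of blank_b in the frame of jaw_tab above -0.0445 m)) and value of joint narrow_key above 0.004 m and value of joint wide_key below 0.001 m), for 0.05 s.
At the end, for the whole second after the job is handed in: the blank from the rack's +y channel rests flat on the caliper bed, within 0.1 rad of lengthwise, its middle at caliper x = -25 to +30 mm, with both jaws shut on it (to 2 mm each), released; the other blank is still down in its own channel (10 mm along it, 5 mm across); both keys are up again (((x of blank_a in the frame of caliper between -0.025 and 0.03 m and z of blank_a in the frame of caliper between 0.005 and 0.011 m and angle between the x axis of blank_a and the y axis of caliper, either way round below 0.1 rad and y of blank_b in the frame of rack between -0.0265 and -0.0165 m and x of blank_b in the frame of rack between -0.01 and 0.01 m and z of blank_b in the frame of rack below 0.012 m and y of blank_a in the frame of anvil below 0.032 m and y of blank_a in the frame of jaw_tab above -0.041 m) or (x of blank_b in the frame of caliper between -0.025 and 0.03 m and z of blank_b in the frame of caliper between 0.005 and 0.011 m and angle between the x axis of blank_b and the y axis of caliper, either way round below 0.1 rad and y of blank_a in the frame of rack between -0.0265 and -0.0165 m and x of blank_a in the frame of rack between -0.01 and 0.01 m and z of blank_a in the frame of rack below 0.012 m and y of blank_b in the frame of anvil below 0.0355 m and y of blank_b in the frame of jaw_tab above -0.0445 m)) and value of joint each of wide_key, narrow_key below 0.001 m and linear speed of each of blank_a, blank_b below 0.01 m/s); the robot touches nothing.
It fails at once if a blank is squeezed by a jaw with more than 20 N (contact force between any of blank_a, blank_b and jaw above 20 N or contact force between any of blank_a, blank_b and anvil above 20 N).
It fails at once if another thing is moved by more than 30 mm or tipped over (distance of any of figurine, water_bowl, paint_bottle from where it was at the start of the episode above 0.03 m or angle between any of figurine, water_bowl, paint_bottle's own z axis and vertical above 0.6 rad).
It fails at once if both keys are pressed together (value of joint each of wide_key, narrow_key above 0.003 m).
It also fails if it takes over 61 s, if anything falls off the work surface, if the arm or the gripper's body presses on something with over 40 N, if the wrist force passes 120 N, or if a joint passes its speed limit or range.

## Robot

A 6-joint arm with a two-finger parallel gripper is mounted at the origin on the work surface. World frame = base frame: x ahead of the robot, y to its left, z up, the work surface at z = 0. Lengths are in mm, angles in degrees, forces in N, time in s.
With the tool pointing down it reaches from about 350 to 925 mm from the base axis. Payload 6.4 kg.
Tool frame: the origin (TCP) lies at the very end of the fingers, on their centre line; the grasp point (between the pads) lies 19 mm behind it; z points along the fingers, x is the direction in which the jaws open and shut, and the axes are right-handed (so a half turn about z gives the same grasp; the last joint's range is limited). The gripper opens to 85 mm and grips with 20 to 120 N. Pads are 22 mm wide; open, the fingers measure 114 mm over their backs; the gripper's body (76 mm by 85 mm) begins 54 mm behind the grasp point. The pads swing forward as they close: fully open they stand 13 mm farther back than shut.
Start: joints at [-81.48, 14.043, 89.255, -0, 76.702, -9.975], TCP at [206.2, -616.438, 231.29] pointing down, gripper open.
Joint ranges: [-179.41, 179.41], [-58.25, 129.5], [7.25, 145.43], [-54.29, 234.29], [11.92, 165.04], [-157.13, 157.13]. Speed limits (degrees/s): [147.25, 147.25, 180, 180, 180, 180].

## Interface

Orientations are given as [roll, pitch, yaw] about the fixed x, y, z axes, in that order (R = Rz(yaw) Ry(pitch) Rx(roll)).
In Python, from plant import readout, read_camera, camera_info, ctrl, cut_out, mark_of gives the robot as it stands.
- The arm moves only by the tool carry_out, never from a script. Its argument "series" is a list of rows, each an object of numbers: "tx", "ty", "tz": the shift along the tool's x, y, z in cm; "rx", "ry", "rz": the turn, a rotation vector about the tool's x, y, z in rad; "hand": the gripper command: -1 is shut, 1 is fully open, values between are in proportion. A call has 1 to 8 rows; each row is the pose to reach, as a shift and turn from the pose commanded when the call began, along the tool's axes at that moment; what a row does not reach only later rows make up. A row lasts 1/10 s, in which the tool goes at most 50 mm and 8.59 degrees, less where a joint would pass 70% of its speed; a pose out of reach is approached as far as the arm can. A call with a gripper value outside its range is refused whole. The fingers move at their own pace and stop on an object; "newtons" is the grip in N (left out, the last holds). Time passes only in rows, so rows that repeat a pose let the fingers close. It gives the time, the measured TCP pose, the force and the opening at its end, in the units of the state.
- readout.state(): the state, without advancing time (a new reading comes with each control period).
- read_camera(name): name is "scene" or "top" or "wrist"; returns the picture (384x512x3 uint8, blue, green, red); there is no depth.
- camera_info(name): a dict with "mtx" (3x3 intrinsics, pixels), "R" (3x3) and "t" (3): a world point X has camera coordinates R X + t; the wrist camera has in their place "mount" (4x4, takes a point from camera to tool coordinates, whose origin is the TCP and whose axes are the tool frame's). Camera axes: x right, y down, z forward; pixel columns grow to the right and rows downward; lengths in mm; the calibration is good to about 2 mm. A picture is of the moment at which its call begins: read the wrist's pose just before it. camera_info takes no time and is no camera call.
- ctrl.finish_job(): hands the job in, once; it reports no verdict.
Trained networks look in the newest picture that a camera, given by its name, has taken for a name from the list of things; names that differ only in an ending like _2 or _b are one class to them, and where a whole thing is asked for, a point or a joint stands for the part that bears it (a point fixed in the world has none). Each returns a list of dicts, best first, with "p" (0 to 1); they miss things now and then, are a little off and sometimes report something else, mostly with a low value. They report only what shows in the picture. A call takes as long as a camera call. They do not tell look-alikes from the thing itself.
- cut_out(camera, thing): "region" (384x512 bool, what is visible of it) and "uv" ([column, row] in pixels, amid what is visible of it).
- mark_of(camera, thing): "uv" ([column, row] in pixels: a listed point, or the origin of a listed thing).
The state is a dict: "clock": time; "qpos": joint angles; "qvel": joint speeds; "effort": joint torques, N m; "position": TCP position; "tcp_rot": TCP orientation; "contact_force": force on the tool from outside, world axes, zero at the start; "wrist_torque": the same for the moment, N m; "finger_gap": finger opening in mm.
Only numpy, scipy, OpenCV 4.12 (cv2) and the standard library are available. Lean on these libraries where they do the work, as an engineer would, in place of code of your own. Each camera call takes 0.05 s, during which the arm holds its last target. There are 200 camera calls.

## Working session

There is one attempt and no reset: what is moved stays moved. The work goes in short steps, Python scripts to look and compute and a tool call to move; the robot and the scene stay as the last step left them, time stands still between calls to the robot, and variables do not carry over. Pictures are saved under pics/ and viewed, about 8 in all and at most 12, crops included, and the job is handed in when it is done.

Besides the shell and the picture viewer there is one more tool, called by a JSON object that holds its "op" and its "data", one argument or row to a line. carry_out: Moves the arm, as the interface text tells. Its arguments: {"type":"object","properties":{"series":{"type":"array"},"newtons":{"type":"number"}},"required":["series"]}

```bash
mkdir -p pics; cat > h.py <<'E'
import numpy as np, cv2
from plant import readout, read_camera, camera_info, ctrl, cut_out, mark_of
def back(name,uv,z):
    c=camera_info(name); K=np.array(c["mtx"]);R=np.array(c["R"]);t=np.array(c["t"]).ravel()
    d=R.T@np.linalg.solve(K,[uv[0],uv[1],1.]); o=-R.T@t
    return o+d*(z-o[2])/d[2]
def proj(name,X):
    c=camera_info(name); p=np.array(c["mtx"])@(np.array(c["R"])@np.array(X,float)+np.array(c["t"]).ravel()); return p[:2]/p[2]
E
python3 - <<'E'
from h import *
s=readout.state(); print({k:np.round(v,2).tolist() for k,v in s.items()})
for cam in ("top","scene"):
    im=read_camera(cam); cv2.imwrite(f"pics/{cam}0.png",cv2.resize(im,None,fx=1.5,fy=1.5))
    for n,z in [("caliper",0),("bed",8),("jaw_tab",63),("anvil",0),("rack",0),("blank_a",6),("readout",0),("wide_key_top",25),("narrow_key_top",25),("figurine",0),("water_bowl",0),("paint_bottle",0)]:
        for m in mark_of(cam,n)[:3]: print(cam,n,round(m["p"],2),np.round(m["uv"],1),np.round(back(cam,m["uv"],z),0))
print(camera_info("wrist"))
E
```

```text
{'clock': 0.0, 'qpos': [-81.48, 14.08, 89.32, -0.0, 76.7, -9.98], 'qvel': [-0.05, 0.0, 0.01, -0.02, -0.06, 0.05], 'effort': [0.0, -42.95, -32.61, -0.0, 0.01, -0.0], 'position': [206.13, -615.87, 230.19], 'tcp_rot': [-179.98, 0.11, -71.5], 'contact_force': [0.13, 0.13, -0.48], 'wrist_torque': [-0.04, -0.09, -0.02], 'finger_gap': 85.37}
top caliper 0.65 [269.5 192. ] [589.  -2.   0.]
top bed 0.66 [161.3 144.7] [727. 303.   8.]
top bed 0.63 [267.2 193.7] [583.   4.   8.]
top jaw_tab 0.91 [250.7 184.3] [600.  50.  63.]
top anvil 0.88 [286.9 198.9] [569. -51.   0.]
top rack 0.78 [373.7 221.9] [ 502. -291.    0.]
top blank_a 0.66 [382.3 219.6] [ 508. -314.    6.]
top blank_a 0.53 [364.9 223.7] [ 497. -265.    6.]
top readout 0.88 [130.7 290.5] [324. 374.   0.]
top readout 0.82 [222.5 128. ] [778. 130.   0.]
top readout 0.75 [221.6 274. ] [365. 131.   0.]
top wide_key_top 0.7 [135.5 226.9] [493. 361.  25.]
top wide_key_top 0.45 [209.2 280.5] [349. 162.  25.]
top wide_key_top 0.42 [210.  118.9] [796. 164.  25.]
top narrow_key_top 0.5 [155.2 228.1] [489. 308.  25.]
top narrow_key_top 0.5 [136
[... 1100 characters left out ...]
34.3] [774. -67.   0.]
scene water_bowl 0.69 [310.3 287.8] [733. 304.   0.]
scene water_bowl 0.44 [353.2 208.9] [448. 300.  -0.]
scene paint_bottle 0.77 [145.8 195. ] [ 703. -229.    0.]
{'mtx': array([[314.17248278,   0.        , 254.46180808],
       [  0.        , 314.17248278, 184.93332829],
       [  0.        ,   0.        ,   1.        ]]), 'mount': array([[ 9.99999627e-01,  5.82081328e-04, -6.38245380e-04,
         9.47319291e-01],
       [-3.81481021e-04,  9.60500902e-01,  2.78276611e-01,
        -7.06557289e+01],
       [ 7.75014882e-04, -2.78276263e-01,  9.60500766e-01,
        -1.42565808e+02],
       [ 0.00000000e+00,  0.00000000e+00,  0.00000000e+00,
         1.00000000e+00]])}
```

View pics/top0.png

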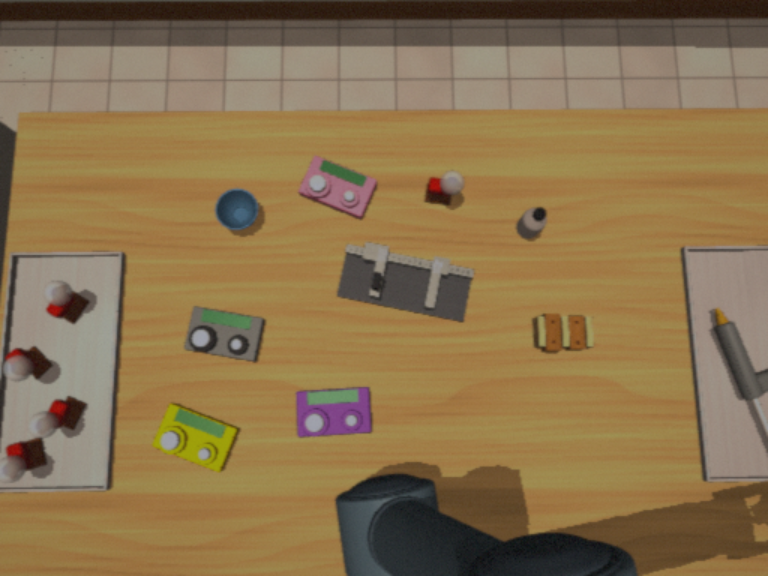

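The top view shows the grey readout at (225,334), the caliper around (405,280) with its tab at (376,280), and the rack at (565,332), all in view pixels. The arm is clear of them. I'll move over the rack for a close look.

{"op": "carry_out", "data": {
  "series": [
    {"tx":-26.3,"ty":-39.8,"rz":-1.2,"hand":1},
    {"tx":-26.3,"ty":-39.8,"rz":-1.2,"hand":1},
    {"tx":-26.3,"ty":-39.8,"rz":-1.2,"hand":1},
    {"tx":-26.3,"ty":-39.8,"rz":-1.2,"hand":1},
    {"tx":-26.3,"ty":-39.8,"rz":-1.2,"hand":1},
    {"tx":-26.3,"ty":-39.8,"rz":-1.2,"hand":1},
    {"tx":-26.3,"ty":-39.8,"rz":-1.2,"hand":1},
    {"tx":-26.3,"ty":-39.8,"rz":-1.2,"hand":1}
  ]
}}

```text
$.series[0]: bad value
```

{"op": "carry_out", "data": {
  "series": [
    {"tx":0,"hand":1},
    {"tx":0,"hand":1},
    {"tx":0,"hand":1}
  ]
}}

```text
$.series[0]: bad value
```

{"op": "carry_out", "data": {
  "series": [
    {"tx":-26.3,"ty":-39.8,"tz":0,"rx":0,"ry":0,"rz":-1.2,"hand":1},
    {"tx":-26.3,"ty":-39.8,"tz":0,"rx":0,"ry":0,"rz":-1.2,"hand":1},
    {"tx":-26.3,"ty":-39.8,"tz":0,"rx":0,"ry":0,"rz":-1.2,"hand":1},
    {"tx":-26.3,"ty":-39.8,"tz":0,"rx":0,"ry":0,"rz":-1.2,"hand":1},
    {"tx":-26.3,"ty":-39.8,"tz":0,"rx":0,"ry":0,"rz":-1.2,"hand":1},
    {"tx":-26.3,"ty":-39.8,"tz":0,"rx":0,"ry":0,"rz":-1.2,"hand":1},
    {"tx":-26.3,"ty":-39.8,"tz":0,"rx":0,"ry":0,"rz":-1.2,"hand":1},
    {"tx":-26.3,"ty":-39.8,"tz":0,"rx":0,"ry":0,"rz":-1.2,"hand":1}
  ]
}}

```text
clock: 2.1
position: [453.7, -299.7, 231.6]
tcp_rot: [180.0, -0.0, -2.4]
contact_force: [1.3, -1.0, 0.7]
finger_gap: 85.4
```

{"op": "carry_out", "data": {
  "series": [
    {"tx":4.4,"ty":-6.2,"tz":2,"rx":0,"ry":0,"rz":0,"hand":1},
    {"tx":4.4,"ty":-6.2,"tz":2,"rx":0,"ry":0,"rz":0,"hand":1},
    {"tx":4.4,"ty":-6.2,"tz":2,"rx":0,"ry":0,"rz":0,"hand":1},
    {"tx":4.4,"ty":-6.2,"tz":2,"rx":0,"ry":0,"rz":0,"hand":1}
  ]
}}

```text
clock: 2.5
position: [499.7, -241.5, 211.3]
tcp_rot: [180.0, 0.0, -2.7]
contact_force: [-0.0, -0.7, -0.6]
finger_gap: 85.6
```

```bash
cat >> h.py <<'E'
from scipy.spatial.transform import Rotation as Ro
def snap(name="wrist"):
    s=readout.state(); im=read_camera(name); return s,im
def wcam(s):
    c=camera_info("wrist"); M=np.array(c["mount"]); T=np.eye(4); T[:3,:3]=Ro.from_euler("xyz",s["tcp_rot"],degrees=True).as_matrix(); T[:3,3]=s["position"]
    return T@M, np.array(c["mtx"])
def wback(s,uv,z):
    A,K=wcam(s); d=A[:3,:3]@np.linalg.solve(K,[uv[0],uv[1],1.]); o=A[:3,3]; return o+d*(z-o[2])/d[2]
def wproj(s,X):
    A,K=wcam(s); p=K@(A[:3,:3].T@(np.array(X,float)-A[:3,3])); return p[:2]/p[2]
def rect(s,region,z):
    cs=max(cv2.findContours(region.astype(np.uint8),cv2.RETR_EXTERNAL,cv2.CHAIN_APPROX_NONE)[0],key=len)[:,0]
    P=np.array([wback(s,u,z)[:2] for u in cs],np.float32); return cv2.minAreaRect(P)
E
python3 - <<'E'
from h import *
s,im=snap(); print(s["position"],s["tcp_rot"],s["clock"])
cv2.imwrite("pics/w1.png",cv2.resize(im,None,fx=1.5,fy=1.5))
for n,z in [("rack",0),("blank_a",6),("rack",0)]:
    for m in mark_of("wrist",n)[:2]: print(n,round(m["p"],2),np.round(m["uv"],1),np.round(wback(s,m["uv"],z),1))
for n,z in [("rack",40),("blank_a",36)]:
    for m in cut_out("wrist",n)[:2]:
        print(n,round(m["p"],2),m["uv"],rect(s,m["region"],z))
E
```

```text
[ 499.70687162 -241.47153046  211.27804028] [ 1.79984249e+02  1.97688302e-02 -2.68151179e+00] 2.5
rack 0.69 [257.5 196.1] [ 501.4 -288.     0. ]
blank_a 0.61 [258.4 182.8] [ 503.2 -270.     6. ]
blank_a 0.58 [261.  214.9] [ 504.6 -309.6    6. ]
rack 0.69 [257.5 196.1] [ 501.4 -288.     0. ]
rack 0.9 [260.5, 202.6] ((504.6742858886719, -240.5535888671875), (20.845396041870117, 53.39425277709961), 87.33799743652344)
blank_a 0.77 [260.5, 225.4] ((502.0872497558594, -306.68817138671875), (31.77773094177246, 59.23384094238281), 87.33453369140625)
blank_a 0.55 [261.6, 187.7] ((503.4508056640625, -263.0591125488281), (35.03851318359375, 67.51644134521484), 87.33744812011719)
```

View pics/w1.png

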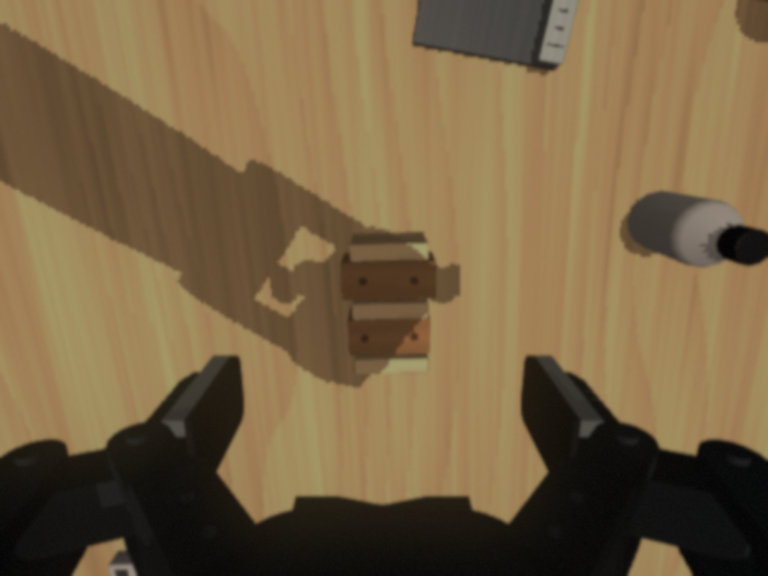

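The wrist view shows the rack aligned with the tool: the +y blank spans columns 342–435 and rows 262–302 (view pixels), and the other blank lies below it. The bottle is at (690,235), well off.

```bash
python3 - <<'E'
from h import *
s=readout.state(); print(s["position"])
for uv,z in [((342,282),36),((435,282),36),((388,262),36),((388,302),36),((388,321),36),((388,357),36),((352,247),40),((427,247),40),((388,245),40),((388,372),40),((354,370),40),((428,370),40)]:
    print(uv,z,np.round(wback(s,np.array(uv)/1.5,z)[:2],1))
E
```

```text
[ 499.27881372 -242.64365241  211.67339561]
(342, 282) 36 [ 470.5 -266.9]
(435, 282) 36 [ 536.  -270.2]
(388, 262) 36 [ 503.5 -254. ]
(388, 302) 36 [ 502.2 -283.4]
(388, 321) 36 [ 501.5 -297.9]
(388, 357) 36 [ 500.2 -326.4]
(352, 247) 40 [ 479.5 -241.2]
(427, 247) 40 [ 530.5 -243.8]
(388, 245) 40 [ 504.1 -241.1]
(388, 372) 40 [ 499.7 -336.5]
(354, 370) 40 [ 474.8 -333.6]
(428, 370) 40 [ 529.2 -336.4]
```

{"op": "carry_out", "data": {
  "series": [
    {"tx":0.5,"ty":2.6,"tz":5,"rx":0,"ry":0,"rz":0,"hand":1},
    {"tx":0.5,"ty":2.6,"tz":11,"rx":0,"ry":0,"rz":0,"hand":1},
    {"tx":0.5,"ty":2.6,"tz":11,"rx":0,"ry":0,"rz":0,"hand":1},
    {"tx":0.5,"ty":2.6,"tz":11,"rx":0,"ry":0,"rz":0,"hand":1},
    {"tx":0.5,"ty":2.6,"tz":11,"rx":0,"ry":0,"rz":0,"hand":1}
  ]
}}

```text
clock: 3.3
position: [504.3, -268.5, 103.1]
tcp_rot: [179.9, -0.1, -2.8]
contact_force: [0.9, -0.5, 1.0]
finger_gap: 85.5
```

```bash
python3 - <<'E'
from h import *
s,im=snap(); print(s["position"],s["tcp_rot"],s["contact_force"])
cv2.imwrite("pics/w2.png",cv2.resize(im,None,fx=1.5,fy=1.5))
E
```

```text
[ 504.26290917 -268.53194448  103.06936291] [ 1.79922450e+02 -1.10781691e-01 -2.75359547e+00] [ 0.92109855 -0.51649166  0.99222815]
```

View pics/w2.png

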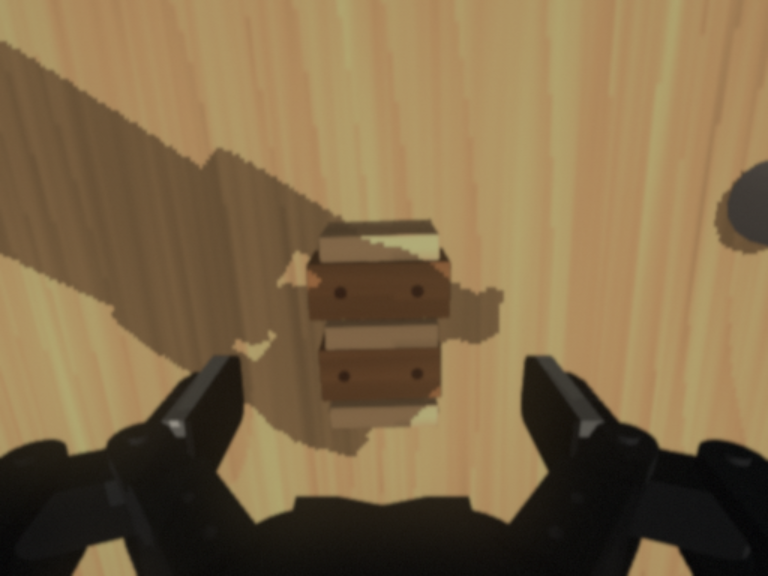

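The blank spans columns 308–450 and rows 262–320 in the view, centred between the fingers. The rack appears turned about 1.5° from the tool.

```bash
python3 - <<'E'
from h import *
s=readout.state(); print(s["position"])
for uv,z in [((308,290),36),((450,290),36),((379,262),36),((379,320),36),((381,350),36),((381,403),36),((320,250),40),((438,250),40),((330,415),40),((438,415),40)]:
    print(uv,z,np.round(wback(s,np.array(uv)/1.5,z)[:2],1))
E
```

```text
[ 504.79935646 -268.86885045  103.97554394]
(308, 290) 36 [ 470.9 -264.6]
(450, 290) 36 [ 537.4 -267.8]
(379, 262) 36 [ 504.8 -252.7]
(379, 320) 36 [ 503.4 -281.2]
(381, 350) 36 [ 503.6 -296.9]
(381, 403) 36 [ 502.2 -326. ]
(320, 250) 40 [ 478.7 -244.8]
(438, 250) 40 [ 531.6 -247.4]
(330, 415) 40 [ 476.6 -329.1]
(438, 415) 40 [ 530.4 -331.8]
```

{"op": "carry_out", "data": {
  "newtons": 30,
  "series": [
    {"tx":0,"ty":-0.2,"tz":4,"rx":0,"ry":0,"rz":-0.025,"hand":1},
    {"tx":0,"ty":-0.2,"tz":7,"rx":0,"ry":0,"rz":-0.025,"hand":1},
    {"tx":0,"ty":-0.2,"tz":8.5,"rx":0,"ry":0,"rz":-0.025,"hand":1},
    {"tx":0,"ty":-0.2,"tz":9.5,"rx":0,"ry":0,"rz":-0.025,"hand":1},
    {"tx":0,"ty":-0.2,"tz":9.5,"rx":0,"ry":0,"rz":-0.025,"hand":1},
    {"tx":0,"ty":-0.2,"tz":9.5,"rx":0,"ry":0,"rz":-0.025,"hand":1}
  ]
}}

```text
clock: 3.95
position: [504.6, -266.7, 7.9]
tcp_rot: [179.9, -0.1, -1.3]
contact_force: [-0.0, 0.1, 0.1]
finger_gap: 85.6
```

{"op": "carry_out", "data": {
  "newtons": 30,
  "series": [
    {"tx":0,"ty":0,"tz":0,"rx":0,"ry":0,"rz":0,"hand":0},
    {"tx":0,"ty":0,"tz":0,"rx":0,"ry":0,"rz":0,"hand":0},
    {"tx":0,"ty":0,"tz":0,"rx":0,"ry":0,"rz":0,"hand":0},
    {"tx":0,"ty":0,"tz":0,"rx":0,"ry":0,"rz":0,"hand":0},
    {"tx":0,"ty":0,"tz":0,"rx":0,"ry":0,"rz":0,"hand":0},
    {"tx":0,"ty":0,"tz":0,"rx":0,"ry":0,"rz":0,"hand":0}
  ]
}}

```text
clock: 4.55
position: [504.6, -266.7, 7.9]
tcp_rot: [179.9, -0.1, -1.3]
contact_force: [0.1, 0.9, 6.0]
finger_gap: 66.4
```

{"op": "carry_out", "data": {
  "series": [
    {"tx":0,"ty":0,"tz":-0.5,"rx":0,"ry":0,"rz":0,"hand":0},
    {"tx":0,"ty":0,"tz":-1.5,"rx":0,"ry":0,"rz":0,"hand":0},
    {"tx":0,"ty":0,"tz":-3,"rx":0,"ry":0,"rz":0,"hand":0},
    {"tx":0,"ty":0,"tz":-5,"rx":0,"ry":0,"rz":0,"hand":0},
    {"tx":0,"ty":0,"tz":-8,"rx":0,"ry":0,"rz":0,"hand":0},
    {"tx":0,"ty":0,"tz":-8,"rx":0,"ry":0,"rz":0,"hand":0},
    {"tx":0,"ty":0,"tz":-8,"rx":0,"ry":0,"rz":0,"hand":0}
  ]
}}

```text
clock: 5.25
position: [504.0, -266.2, 87.8]
tcp_rot: [179.9, -0.1, -1.3]
contact_force: [-1.4, -0.7, -1.0]
finger_gap: 66.5
```

```bash
python3 - <<'E'
from h import *
s,im=snap(); print(s["position"],s["tcp_rot"],s["contact_force"],s["finger_gap"])
cv2.imwrite("pics/w3.png",im)
for m in cut_out("wrist","blank_a")[:3]: print(m["p"],m["uv"],m["region"].sum())
E
```

```text
[ 504.04159583 -266.24969635   87.80630925] [ 1.79911156e+02 -1.14697871e-01 -1.31541705e+00] [-1.42935555 -0.68452368 -1.01108383] 66.5306610347493
0.74 [256.9, 180.1] 4516
0.67 [254.3, 256.8] 13471
```

View pics/w3.png

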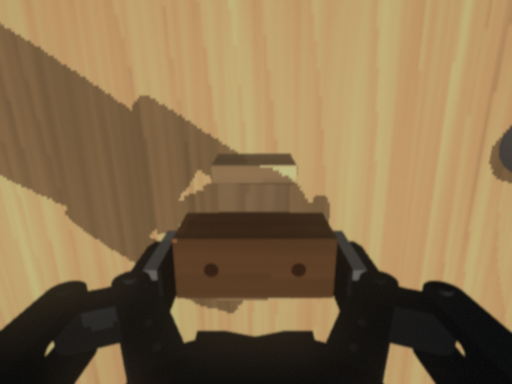

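The +y blank is held level between the fingers (gap 66.5 mm), with its channel empty below and the other blank hidden under it. Now I carry it to free table and turn it.

{"op": "carry_out", "data": {
  "series": [
    {"tx":-2.6,"ty":-8.5,"tz":0,"rx":0,"ry":0,"rz":-1.15,"hand":0},
    {"tx":-2.6,"ty":-8.5,"tz":0,"rx":0,"ry":0,"rz":-1.15,"hand":0},
    {"tx":-2.6,"ty":-8.5,"tz":0,"rx":0,"ry":0,"rz":-1.15,"hand":0},
    {"tx":-2.6,"ty":-8.5,"tz":0,"rx":0,"ry":0,"rz":-1.15,"hand":0},
    {"tx":-2.6,"ty":-8.5,"tz":0,"rx":0,"ry":0,"rz":-1.15,"hand":0},
    {"tx":-2.6,"ty":-8.5,"tz":0,"rx":0,"ry":0,"rz":-1.15,"hand":0},
    {"tx":-2.6,"ty":-8.5,"tz":0,"rx":0,"ry":0,"rz":-1.15,"hand":0},
    {"tx":-2.6,"ty":-8.5,"tz":0,"rx":0,"ry":0,"rz":-1.15,"hand":0}
  ]
}}

```text
clock: 6.15
position: [478.5, -179.6, 84.9]
tcp_rot: [-179.8, -0.0, 64.9]
contact_force: [0.5, 0.3, 0.0]
finger_gap: 66.0
```

{"op": "carry_out", "data": {
  "series": [
    {"tx":0,"ty":0,"tz":3,"rx":0,"ry":0,"rz":-0.15,"hand":0},
    {"tx":0,"ty":0,"tz":6,"rx":0,"ry":0,"rz":-0.28,"hand":0},
    {"tx":0,"ty":0,"tz":7.5,"rx":0,"ry":0,"rz":-0.28,"hand":0},
    {"tx":0,"ty":0,"tz":8.1,"rx":0,"ry":0,"rz":-0.28,"hand":0},
    {"tx":0,"ty":0,"tz":8.1,"rx":0,"ry":0,"rz":-0.28,"hand":0}
  ]
}}

```text
clock: 6.65
position: [478.4, -179.6, 4.0]
tcp_rot: [-179.8, -0.1, 80.6]
contact_force: [0.4, 0.1, 0.0]
finger_gap: 66.2
```

{"op": "carry_out", "data": {
  "series": [
    {"tx":0,"ty":0,"tz":0.1,"rx":0,"ry":0,"rz":0,"hand":0},
    {"tx":0,"ty":0,"tz":0.2,"rx":0,"ry":0,"rz":0,"hand":0},
    {"tx":0,"ty":0,"tz":0.2,"rx":0,"ry":0,"rz":0,"hand":0}
  ]
}}

```text
clock: 6.95
position: [479.9, -180.6, 4.0]
tcp_rot: [179.9, 0.0, 80.6]
contact_force: [-0.5, -0.0, -0.8]
finger_gap: 66.3
```

{"op": "carry_out", "data": {
  "series": [
    {"tx":0,"ty":0,"tz":0.1,"rx":0,"ry":0,"rz":0,"hand":0},
    {"tx":0,"ty":0,"tz":0.1,"rx":0,"ry":0,"rz":0,"hand":0},
    {"tx":0,"ty":0,"tz":0.1,"rx":0,"ry":0,"rz":0,"hand":0}
  ]
}}

```text
clock: 7.25
position: [479.5, -180.3, 2.4]
tcp_rot: [180.0, 0.0, 80.6]
contact_force: [-0.0, 1.1, -0.1]
finger_gap: 66.3
```

{"op": "carry_out", "data": {
  "series": [
    {"tx":0,"ty":0,"tz":0.1,"rx":0,"ry":0,"rz":0,"hand":0},
    {"tx":0,"ty":0,"tz":0.1,"rx":0,"ry":0,"rz":0,"hand":0},
    {"tx":0,"ty":0,"tz":0.1,"rx":0,"ry":0,"rz":0,"hand":0}
  ]
}}

```text
clock: 7.55
position: [479.7, -180.4, 2.0]
tcp_rot: [-180.0, -0.0, 80.6]
contact_force: [-2.0, 0.6, 5.3]
finger_gap: 66.7
```

{"op": "carry_out", "data": {
  "series": [
    {"tx":0,"ty":0,"tz":0,"rx":0,"ry":0,"rz":0,"hand":1},
    {"tx":0,"ty":0,"tz":0,"rx":0,"ry":0,"rz":0,"hand":1},
    {"tx":0,"ty":0,"tz":0,"rx":0,"ry":0,"rz":0,"hand":1},
    {"tx":0,"ty":0,"tz":-2,"rx":0,"ry":0,"rz":0,"hand":1},
    {"tx":0,"ty":0,"tz":-6,"rx":0,"ry":0,"rz":0,"hand":1},
    {"tx":0,"ty":0,"tz":-11,"rx":0,"ry":0,"rz":0,"hand":1},
    {"tx":0,"ty":0,"tz":-16,"rx":0,"ry":0,"rz":0.15,"hand":1},
    {"tx":0,"ty":0,"tz":-21,"rx":0,"ry":0,"rz":0.3,"hand":1}
  ]
}}

```text
clock: 8.35
position: [479.0, -180.0, 213.1]
tcp_rot: [-180.0, -0.0, 63.1]
contact_force: [1.4, -1.2, 0.1]
finger_gap: 85.1
```

{"op": "carry_out", "data": {
  "series": [
    {"tx":23.9,"ty":-0.9,"tz":-2,"rx":0,"ry":0,"rz":1.26,"hand":1},
    {"tx":23.9,"ty":-0.9,"tz":-2,"rx":0,"ry":0,"rz":1.26,"hand":1},
    {"tx":23.9,"ty":-0.9,"tz":-2,"rx":0,"ry":0,"rz":1.26,"hand":1},
    {"tx":23.9,"ty":-0.9,"tz":-2,"rx":0,"ry":0,"rz":1.26,"hand":1},
    {"tx":23.9,"ty":-0.9,"tz":-2,"rx":0,"ry":0,"rz":1.26,"hand":1},
    {"tx":23.9,"ty":-0.9,"tz":-2,"rx":0,"ry":0,"rz":1.26,"hand":1},
    {"tx":23.9,"ty":-0.9,"tz":-2,"rx":0,"ry":0,"rz":1.26,"hand":1},
    {"tx":23.9,"ty":-0.9,"tz":-2,"rx":0,"ry":0,"rz":1.26,"hand":1}
  ]
}}

```text
clock: 9.15
position: [578.3, 38.4, 230.9]
tcp_rot: [180.0, 0.0, -1.3]
contact_force: [0.1, 1.0, -0.1]
finger_gap: 85.2
```

{"op": "carry_out", "data": {
  "series": [
    {"tx":0,"ty":0,"tz":0,"rx":0,"ry":0,"rz":0.06,"hand":1},
    {"tx":0,"ty":0,"tz":0,"rx":0,"ry":0,"rz":0.06,"hand":1}
  ]
}}

```text
clock: 9.35
position: [578.2, 37.6, 230.9]
tcp_rot: [-180.0, 0.0, -4.4]
contact_force: [-0.5, -0.5, 0.5]
finger_gap: 85.1
```

```bash
python3 - <<'E'
from h import *
s,im=snap(); print(s["position"],s["tcp_rot"],s["clock"])
cv2.imwrite("pics/w4.png",cv2.resize(im,None,fx=1.5,fy=1.5))
for n,z in [("bed",8),("caliper",0),("jaw_tab",63),("anvil",0),("wide_key_top",25),("narrow_key_top",25),("blank_a",0)]:
    for m in mark_of("wrist",n)[:2]: print(n,round(m["p"],2),np.round(m["uv"],1),np.round(wback(s,m["uv"],z),1))
np.save("s4.npy",s,allow_pickle=True)
E
```

```text
[578.16367021  37.64315191 230.92643107] [-1.79996637e+02  3.26968562e-02 -4.44875242e+00] 9.35
bed 0.71 [260.6 184.1] [583.1   2.3   8. ]
caliper 0.67 [259.6 182.2] [582.    2.6   0. ]
jaw_tab 0.81 [270.2 152.6] [595.1  50.   63. ]
anvil 0.86 [256.4 218.5] [574.5 -45.1   0. ]
wide_key_top 0.9 [ 8.1 56.2] [333.1 164.3  25. ]
wide_key_top 0.62 [459.4  21.3] [794.2 161.3  25. ]
narrow_key_top 0.94 [429.2  88. ] [769.   99.1  25. ]
narrow_key_top 0.62 [ 34.4 124.9] [341.2  93.5  25. ]
blank_a 0.79 [196.3 316. ] [ 479.  -185.6    0. ]
```

View pics/w4.png

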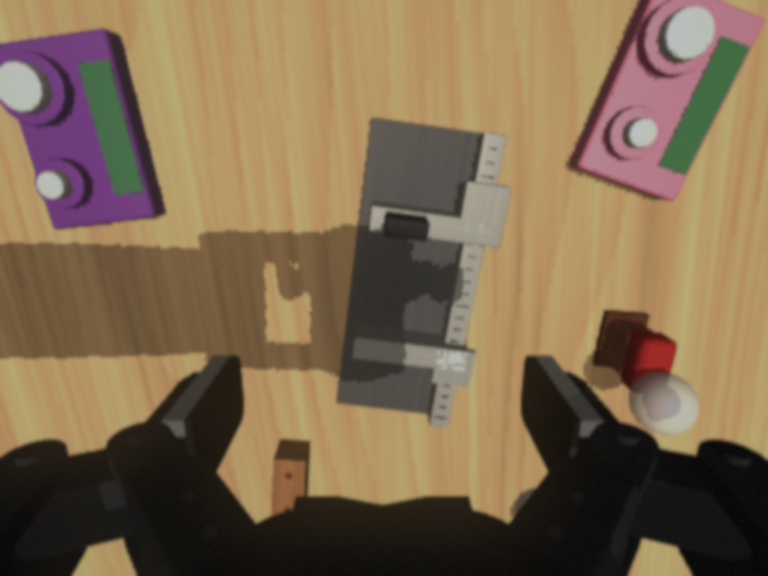

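The view shows the bed's left edge running from (372,119) to (338,402), the tab at (406,226) and the fixed jaw at rows 338–367. The figurine is at (645,370), and the blank stands at (290,480).

```bash
python3 - <<'E'
from h import *
s=np.load("s4.npy",allow_pickle=True).item()
P=lambda uv,z: wback(s,np.array(uv)/1.5,z)[:2]
a=P((372,119),8);b=P((338,402),8); d=a-b; yaw=np.degrees(np.arctan2(-d[0],d[1])); print(a,b,np.linalg.norm(d),"yaw",yaw)
y=np.radians(yaw); ex=np.array([np.cos(y),np.sin(y)]); ey=np.array([-np.sin(y),np.cos(y)])
o=(a+b)/2+34*ex; print("origin from edge",o)
for nm,uv,z in [("mj -y edge L",(369,229),38),("mj +y edge L",(373,206),38),("fj +y L",(355,338),38),("fj -y L",(352,358),38),("fj +y R",(435,346),38),("tab ctr top",(406,217),63),("tabL",(385,216),63),("tabR",(428,222),63)]:
    p=P(uv,z)-o; print(nm,P(uv,z).round(1),"cal",(p@ex).round(1),(p@ey).round(1))
E
```

```text
[577.88445894 123.38114099] [ 528.78674513 -108.2756155 ] 236.80253024371248 yaw -11.966286590921223
origin from edge [5.86596774e+02 5.03335244e-01]
mj -y edge L [570.   47.4] cal -26.0 42.4
mj +y edge L [574.2  63.6] cal -25.2 59.2
fj +y L [552.1 -36.3] cal -26.1 -43.2
fj -y L [548.2 -52.9] cal -26.5 -60.2
fj +y R [613.2 -47.8] cal 36.0 -41.7
tab ctr top [596.1  57.9] cal -2.6 58.2
tabL [582.3  59.7] cal -16.5 57.0
tabR [610.4  53.5] cal 12.3 56.8
```

{"op": "carry_out", "data": {
  "series": [
    {"tx":-8.15,"ty":22.55,"tz":6,"rx":0,"ry":0,"rz":0.086,"hand":1},
    {"tx":-8.15,"ty":22.55,"tz":6,"rx":0,"ry":0,"rz":0.086,"hand":1},
    {"tx":-8.15,"ty":22.55,"tz":6,"rx":0,"ry":0,"rz":0.086,"hand":1},
    {"tx":-8.15,"ty":22.55,"tz":6,"rx":0,"ry":0,"rz":0.086,"hand":1},
    {"tx":-8.15,"ty":22.55,"tz":6,"rx":0,"ry":0,"rz":0.086,"hand":1},
    {"tx":-8.15,"ty":22.55,"tz":6,"rx":0,"ry":0,"rz":0.086,"hand":1},
    {"tx":-8.15,"ty":22.55,"tz":10,"rx":0,"ry":0,"rz":0.086,"hand":1},
    {"tx":-8.15,"ty":22.55,"tz":10,"rx":0,"ry":0,"rz":0.086,"hand":1}
  ]
}}

```text
clock: 10.55
position: [476.7, -179.0, 127.2]
tcp_rot: [-179.8, 0.5, -9.4]
contact_force: [-1.2, 0.5, -0.5]
finger_gap: 85.3
```

```bash
python3 - <<'E'
from h import *
s,im=snap(); print(s["position"],s["tcp_rot"],s["clock"])
cv2.imwrite("pics/w5.png",im)
for m in cut_out("wrist","blank_a")[:3]: print(m["p"],m["uv"],rect(s,m["region"],30))
E
```

```text
[ 476.66643781 -179.03511187  127.17599558] [-179.7753838     0.47190872   -9.41950112] 10.55
0.77 [311.3, 321.8] ((502.0693359375, -305.25335693359375), (39.568199157714844, 68.2402572631836), 75.72298431396484)
0.73 [258.9, 185.4] ((478.862548828125, -178.1875457763672), (69.27439880371094, 28.286222457885742), 80.68244934082031)
```

View pics/w5.png

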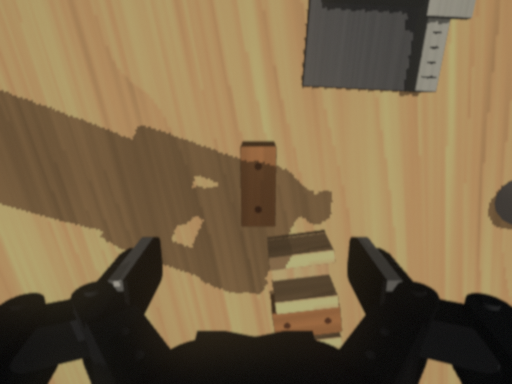

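The blank stands flat at (258,185), parallel to the tool, and the other blank is still in its channel at (308,322). I'll descend and grip across the width.

{"op": "carry_out", "data": {
  "series": [
    {"tx":0.1,"ty":0.1,"tz":4,"rx":0,"ry":0,"rz":0,"hand":1},
    {"tx":0.1,"ty":0.1,"tz":8,"rx":0,"ry":0,"rz":0,"hand":1},
    {"tx":0.1,"ty":0.1,"tz":11,"rx":0,"ry":0,"rz":0,"hand":1},
    {"tx":0.1,"ty":0.1,"tz":12,"rx":0,"ry":0,"rz":0,"hand":1},
    {"tx":0.1,"ty":0.1,"tz":12.3,"rx":0,"ry":0,"rz":0,"hand":1},
    {"tx":0.1,"ty":0.1,"tz":12.3,"rx":0,"ry":0,"rz":0,"hand":1},
    {"tx":0.1,"ty":0.1,"tz":12.3,"rx":0,"ry":0,"rz":0,"hand":1}
  ]
}}

```text
clock: 11.35
position: [482.0, -183.0, 10.4]
tcp_rot: [179.9, -0.2, -9.4]
contact_force: [-0.1, 0.1, 0.3]
finger_gap: 85.4
```

{"op": "carry_out", "data": {
  "newtons": 30,
  "series": [
    {"tx":0,"ty":0,"tz":0,"rx":0,"ry":0,"rz":0,"hand":-1},
    {"tx":0,"ty":0,"tz":0,"rx":0,"ry":0,"rz":0,"hand":-1},
    {"tx":0,"ty":0,"tz":0,"rx":0,"ry":0,"rz":0,"hand":-1},
    {"tx":0,"ty":0,"tz":0,"rx":0,"ry":0,"rz":0,"hand":-1},
    {"tx":0,"ty":0,"tz":0,"rx":0,"ry":0,"rz":0,"hand":-1},
    {"tx":0,"ty":0,"tz":0,"rx":0,"ry":0,"rz":0,"hand":-1},
    {"tx":0,"ty":0,"tz":0,"rx":0,"ry":0,"rz":0,"hand":-1}
  ]
}}

```text
clock: 12.05
position: [480.6, -182.3, 8.6]
tcp_rot: [180.0, -0.0, -9.4]
contact_force: [0.5, -0.2, 3.5]
finger_gap: 27.1
```

{"op": "carry_out", "data": {
  "series": [
    {"tx":0,"ty":0,"tz":-3,"rx":0,"ry":0,"rz":0,"hand":-1},
    {"tx":0,"ty":0,"tz":-7,"rx":0,"ry":0,"rz":0,"hand":-1},
    {"tx":0,"ty":0,"tz":-11,"rx":0,"ry":0,"rz":0,"hand":-1},
    {"tx":2,"ty":-5,"tz":-11,"rx":0,"ry":0,"rz":0.045,"hand":-1},
    {"tx":4,"ty":-10,"tz":-11,"rx":0,"ry":0,"rz":0.045,"hand":-1},
    {"tx":6,"ty":-15,"tz":-11,"rx":0,"ry":0,"rz":0.045,"hand":-1},
    {"tx":7,"ty":-18.5,"tz":-11,"rx":0,"ry":0,"rz":0.045,"hand":-1},
    {"tx":7,"ty":-19.7,"tz":-11,"rx":0,"ry":0,"rz":0.045,"hand":-1}
  ]
}}

```text
clock: 12.85
position: [582.7, 4.5, 118.0]
tcp_rot: [-180.0, -0.0, -11.7]
contact_force: [-0.1, -0.6, -0.6]
finger_gap: 27.5
```

{"op": "carry_out", "data": {
  "series": [
    {"tx":0,"ty":0,"tz":0,"rx":0,"ry":0,"rz":0,"hand":-1},
    {"tx":0,"ty":0,"tz":0,"rx":0,"ry":0,"rz":0,"hand":-1},
    {"tx":0,"ty":0,"tz":0,"rx":0,"ry":0,"rz":0,"hand":-1}
  ]
}}

```text
clock: 13.15
position: [580.9, -0.5, 118.0]
tcp_rot: [180.0, 0.0, -12.1]
contact_force: [0.5, -0.7, -1.0]
finger_gap: 27.4
```

```bash
python3 - <<'E'
from h import *
P=[]
s,im=snap()
for _ in range(4): P.append(readout.state()["position"]); 
print(s["position"],s["tcp_rot"],s["clock"],s["finger_gap"])
cv2.imwrite("pics/w6.png",cv2.resize(im,None,fx=1.5,fy=1.5)); np.save("s6.npy",s,allow_pickle=True)
E
```

```text
[ 5.80945490e+02 -4.96771187e-01  1.17993912e+02] [ 1.79984950e+02  3.87603888e-02 -1.20803916e+01] 13.15 27.37919000625235
```

View pics/w6.png

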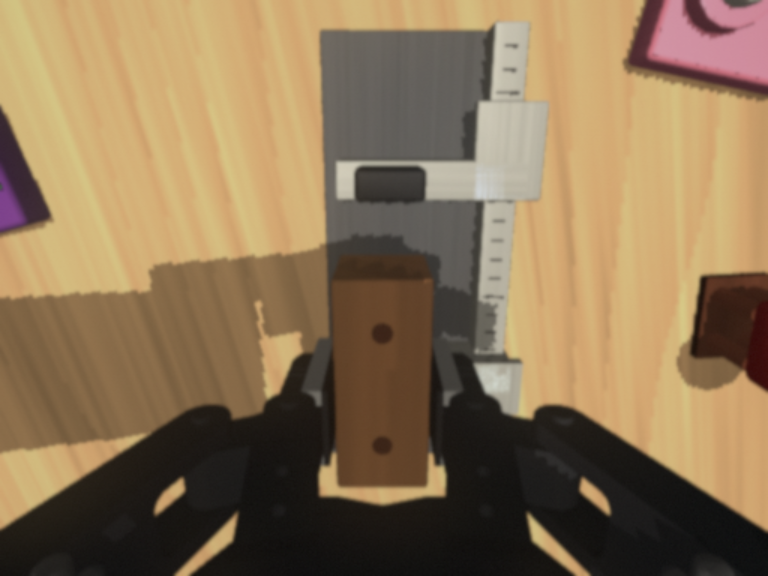

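The blank hangs level, parallel to the bed. The moving jaw's face line is at row 199 in the view and the blank's top face spans rows 279–486. Checking the centring:

```bash
python3 - <<'E'
from h import *
s=np.load("s6.npy",allow_pickle=True).item()
P=lambda uv,z: wback(s,np.array(uv)/1.5,z)[:2]
y=np.radians(-12.); ex=np.array([np.cos(y),np.sin(y)]); ey=np.array([-np.sin(y),np.cos(y)]); o=np.array([586,1.])
C=lambda uv,z:((P(uv,z)-o)@ex).round(1).tolist()+[((P(uv,z)-o)@ey).round(1)]
for n,uv,z in [("mj L",(337,199),38),("mj R",(474,199),38),("bed TL",(321,31),8),("bed L",(326,240),8),("fj +y R",(520,361),38),("blank far L",(334,279),139),("blank far R",(432,279),139),("blank near L",(337,486),139),("blank near R",(427,486),139),("tabL",(356,169),63),("tabR",(425,169),63),("tab -y",(390,198),38)]: print(n,C(uv,z))
print("tcp",(s["position"][:2]-o)@ex,(s["position"][:2]-o)@ey)
E
```

```text
Traceback (most recent call last):
TypeError: unsupported operand type(s) for +: 'float' and 'list'
```

```bash
python3 - <<'E'
from h import *
s=np.load("s6.npy",allow_pickle=True).item()
y=np.radians(-12.); E=np.array([[np.cos(y),np.sin(y)],[-np.sin(y),np.cos(y)]]); o=np.array([586,1.])
C=lambda uv,z: (E@(wback(s,np.array(uv)/1.5,z)[:2]-o)).round(1)
for n,uv,z in [("mj L",(337,199),38),("mj R",(474,199),38),("bed TL",(321,31),8),("bed L",(326,240),8),("fj +y R",(520,361),38),("blank far L",(334,279),139),("blank far R",(432,279),139),("blank near L",(337,486),139),("blank near R",(427,486),139),("tabL",(356,169),63),("tabR",(425,169),63),("tab -y",(390,198),38)]: print(n,C(uv,z))
print("tcp",E@(s["position"][:2]-o))
E
```

```text
mj L [-25.2  41.3]
mj R [39.  41.2]
bed TL [-33.6 118.6]
bed L [-34.7  15.6]
fj +y R [ 67.3 -42.2]
blank far L [-17.1  31.8]
blank far R [ 9.3 31.8]
blank near L [-18.1 -34.6]
blank near R [  9.6 -34.6]
tabL [-14.7  56.4]
tabR [13.5 56.4]
tab -y [-0.4 41.7]
tcp [-4.63286014 -2.51495477]
```

Blank ends at +31.8 and −34.6 mm fit between the jaw faces at +41.3 and −42.2 mm. Lowering it.

{"op": "carry_out", "data": {
  "series": [
    {"tx":0,"ty":-0.1,"tz":3,"rx":0,"ry":0,"rz":0,"hand":-1},
    {"tx":0,"ty":-0.1,"tz":6,"rx":0,"ry":0,"rz":0,"hand":-1},
    {"tx":0,"ty":-0.1,"tz":8,"rx":0,"ry":0,"rz":0,"hand":-1},
    {"tx":0,"ty":-0.1,"tz":9,"rx":0,"ry":0,"rz":0,"hand":-1},
    {"tx":0,"ty":-0.1,"tz":9.5,"rx":0,"ry":0,"rz":0,"hand":-1},
    {"tx":0,"ty":-0.1,"tz":9.8,"rx":0,"ry":0,"rz":0,"hand":-1},
    {"tx":0,"ty":-0.1,"tz":9.8,"rx":0,"ry":0,"rz":0,"hand":-1},
    {"tx":0,"ty":-0.1,"tz":9.8,"rx":0,"ry":0,"rz":0,"hand":-1}
  ]
}}

```text
clock: 14.0
position: [582.5, 1.6, 21.3]
tcp_rot: [-180.0, -0.1, -12.0]
contact_force: [0.0, 0.7, -1.1]
finger_gap: 27.5
```

{"op": "carry_out", "data": {
  "series": [
    {"tx":0,"ty":0,"tz":0.1,"rx":0,"ry":0,"rz":0,"hand":-1},
    {"tx":0,"ty":0,"tz":0.2,"rx":0,"ry":0,"rz":0,"hand":-1},
    {"tx":0,"ty":0,"tz":0.2,"rx":0,"ry":0,"rz":0,"hand":-1}
  ]
}}

```text
clock: 14.3
position: [581.8, 1.9, 18.4]
tcp_rot: [180.0, -0.0, -12.0]
contact_force: [-0.8, -0.3, -0.9]
finger_gap: 27.2
```

{"op": "carry_out", "data": {
  "series": [
    {"tx":0,"ty":0,"tz":0.1,"rx":0,"ry":0,"rz":0,"hand":-1},
    {"tx":0,"ty":0,"tz":0.2,"rx":0,"ry":0,"rz":0,"hand":-1},
    {"tx":0,"ty":0,"tz":0.2,"rx":0,"ry":0,"rz":0,"hand":-1}
  ]
}}

```text
clock: 14.6
position: [581.9, 1.8, 16.6]
tcp_rot: [180.0, 0.0, -12.0]
contact_force: [-1.5, -0.4, 2.7]
finger_gap: 27.4
```

{"op": "carry_out", "data": {
  "series": [
    {"tx":0,"ty":0,"tz":0.05,"rx":0,"ry":0,"rz":0,"hand":-1},
    {"tx":0,"ty":0,"tz":0.1,"rx":0,"ry":0,"rz":0,"hand":-1},
    {"tx":0,"ty":0,"tz":0.1,"rx":0,"ry":0,"rz":0,"hand":-1}
  ]
}}

```text
clock: 14.9
position: [581.9, 1.8, 16.6]
tcp_rot: [180.0, 0.0, -12.0]
contact_force: [-5.6, 1.6, 10.5]
finger_gap: 27.5
```

{"op": "carry_out", "data": {
  "series": [
    {"tx":0,"ty":0,"tz":0,"rx":0,"ry":0,"rz":0,"hand":0.1},
    {"tx":0,"ty":0,"tz":0,"rx":0,"ry":0,"rz":0,"hand":0.1},
    {"tx":0,"ty":0,"tz":0,"rx":0,"ry":0,"rz":0,"hand":0.1},
    {"tx":0,"ty":0,"tz":0,"rx":0,"ry":0,"rz":0,"hand":0.1},
    {"tx":0,"ty":0,"tz":-3,"rx":0,"ry":0,"rz":0,"hand":0.1},
    {"tx":0,"ty":0,"tz":-7,"rx":0,"ry":0,"rz":0,"hand":0.1},
    {"tx":0,"ty":0,"tz":-12,"rx":0,"ry":0,"rz":0,"hand":0.1},
    {"tx":0,"ty":-3,"tz":-16,"rx":0,"ry":0,"rz":0,"hand":0.1}
  ]
}}

```text
clock: 15.7
position: [588.3, 29.3, 177.8]
tcp_rot: [180.0, -0.1, -12.2]
contact_force: [0.9, 0.7, -0.0]
finger_gap: 47.1
```

```bash
python3 - <<'E'
from h import *
s,im=snap(); print(s["position"],s["tcp_rot"],s["clock"],s["finger_gap"])
cv2.imwrite("pics/w7.png",cv2.resize(im,None,fx=1.5,fy=1.5)); np.save("s7.npy",s,allow_pickle=True)
y=np.radians(-12.); E=np.array([[np.cos(y),np.sin(y)],[-np.sin(y),np.cos(y)]]); o=np.array([586,1.])
for m in mark_of("wrist","jaw_tab")[:1]: print("tab",E@(wback(s,m["uv"],63)[:2]-o),wback(s,m["uv"],63))
for m in cut_out("wrist","blank_a")[:1]: print(m["p"],m["uv"],rect(s,m["region"],38),E@(wback(s,m["uv"],38)[:2]-o))
print("tcp",E@(s["position"][:2]-o))
E
```

```text
[588.32652612  29.32611151 177.8404267 ] [ 1.79963586e+02 -1.00690426e-01 -1.21924228e+01] 15.7 47.082324013048456
tab [-1.51208985 50.9388642 ] [595.11173833  51.14010896  63.        ]
0.93 [253.3, 198.3] ((582.94677734375, 5.524688720703125), (69.0865478515625, 27.416446685791016), 78.51699829101562) [-4.14170095  3.12451686]
tcp [-3.6136438  28.19082999]
```

View pics/w7.png

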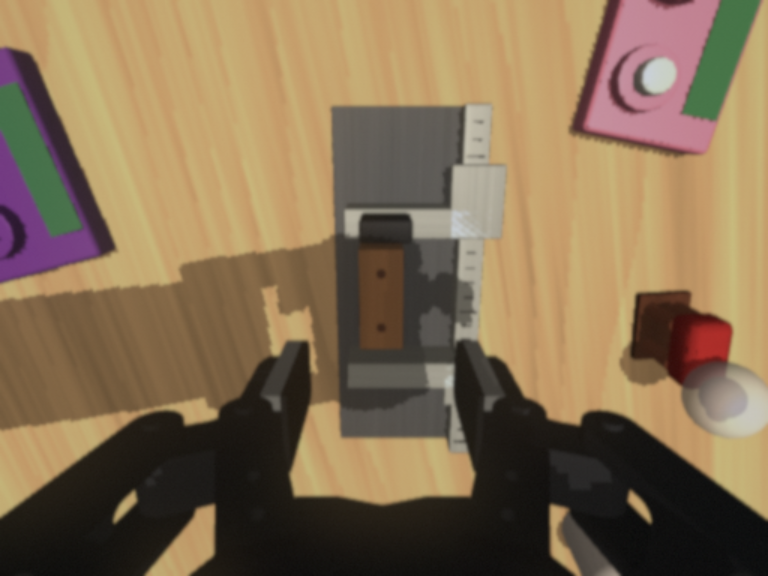

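The blank lies flat between the jaws, released, at view (381,298). The tab is at (386,228). I shut the fingers and go behind the tab's +y face.

{"op": "carry_out", "data": {
  "series": [
    {"tx":0.2,"ty":-5.3,"tz":0,"rx":0,"ry":0,"rz":0,"hand":-1},
    {"tx":0.2,"ty":-5.3,"tz":0,"rx":0,"ry":0,"rz":0,"hand":-1},
    {"tx":0.2,"ty":-5.3,"tz":4,"rx":0,"ry":0,"rz":0,"hand":-1},
    {"tx":0.2,"ty":-5.3,"tz":8,"rx":0,"ry":0,"rz":0,"hand":-1},
    {"tx":0.2,"ty":-5.3,"tz":11,"rx":0,"ry":0,"rz":0,"hand":-1},
    {"tx":0.2,"ty":-5.3,"tz":13,"rx":0,"ry":0,"rz":0,"hand":-1},
    {"tx":0.2,"ty":-5.3,"tz":13,"rx":0,"ry":0,"rz":0,"hand":-1},
    {"tx":0.2,"ty":-5.3,"tz":13,"rx":0,"ry":0,"rz":0,"hand":-1}
  ]
}}

```text
clock: 16.65
position: [600.2, 82.2, 44.4]
tcp_rot: [180.0, 0.1, -12.0]
contact_force: [1.2, 0.2, 0.3]
finger_gap: -0.2
```

```bash
cat >> h.py <<'E'
y_=np.radians(-12.); CE=np.array([[np.cos(y_),np.sin(y_)],[-np.sin(y_),np.cos(y_)]]); CO=np.array([586,1.])
def rep():
    s=readout.state(); print("cal",(CE@(s["position"][:2]-CO)).round(1),"z",s["position"][2].round(1),"Fcal",(CE@s["contact_force"][:2]).round(2),"Fz",round(float(s["contact_force"][2]),2),"gap",round(float(s["finger_gap"]),1),"t",s["clock"])
E
python3 -c "
from h import *
rep()"
```

```text
cal [-3.  82.4] z 44.4 Fcal [1.09 0.41] Fz 0.3 gap -0.2 t 16.65
```

{"op": "carry_out", "data": {
  "series": [
    {"tx":0,"ty":0.8,"tz":0,"rx":0,"ry":0,"rz":0,"hand":-1},
    {"tx":0,"ty":1.1,"tz":0,"rx":0,"ry":0,"rz":0,"hand":-1},
    {"tx":0,"ty":1.3,"tz":0,"rx":0,"ry":0,"rz":0,"hand":-1},
    {"tx":0,"ty":1.5,"tz":0,"rx":0,"ry":0,"rz":0,"hand":-1},
    {"tx":0,"ty":1.7,"tz":0,"rx":0,"ry":0,"rz":0,"hand":-1},
    {"tx":0,"ty":1.9,"tz":0,"rx":0,"ry":0,"rz":0,"hand":-1},
    {"tx":0,"ty":2.1,"tz":0,"rx":0,"ry":0,"rz":0,"hand":-1},
    {"tx":0,"ty":2.1,"tz":0,"rx":0,"ry":0,"rz":0,"hand":-1}
  ]
}}

```text
clock: 17.45
position: [596.6, 61.8, 45.4]
tcp_rot: [180.0, -0.0, -12.0]
contact_force: [0.7, 0.7, 1.0]
finger_gap: 0.2
```

```bash
python3 - <<'E'
from h import *
rep()
s,im=snap()
for m in mark_of("wrist","jaw_tab")[:1]: print("tab",(CE@(wback(s,m["uv"],63)[:2]-CO)))
for m in cut_out("wrist","blank_a")[:1]: print("blank",CE@(wback(s,m["uv"],38)[:2]-CO), m["uv"])
E
```

```text
cal [-2.3 61.7] z 45.4 Fcal [0.49 0.87] Fz 0.96 gap 0.2 t 17.45
blank [-2.46512673  4.01872742] [253.4, 326.6]
```

{"op": "carry_out", "data": {
  "series": [
    {"tx":0,"ty":0.15,"tz":0,"rx":0,"ry":0,"rz":0,"hand":-1},
    {"tx":0,"ty":0.3,"tz":0,"rx":0,"ry":0,"rz":0,"hand":-1},
    {"tx":0,"ty":0.45,"tz":0,"rx":0,"ry":0,"rz":0,"hand":-1},
    {"tx":0,"ty":0.6,"tz":0,"rx":0,"ry":0,"rz":0,"hand":-1}
  ]
}}

```text
clock: 18.0
position: [595.1, 56.1, 45.1]
tcp_rot: [-180.0, 0.0, -12.0]
contact_force: [0.5, 2.8, -0.8]
finger_gap: 0.2
```

```bash
python3 - <<'E'
from h import *
rep()
s,im=snap(); cv2.imwrite("pics/w8.png",im)
E
```

```text
cal [-2.5 55.8] z 45.1 Fcal [-0.09  2.86] Fz -0.84 gap 0.2 t 18.0
```

View pics/w8.png

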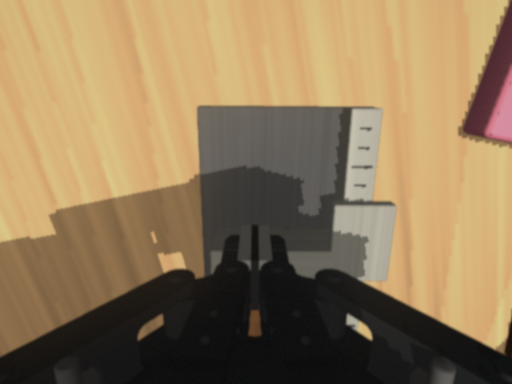

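{"op": "carry_out", "data": {
  "series": [
    {"tx":0,"ty":0.05,"tz":0,"rx":0,"ry":0,"rz":0,"hand":-1},
    {"tx":0,"ty":0.1,"tz":0,"rx":0,"ry":0,"rz":0,"hand":-1},
    {"tx":0,"ty":0.15,"tz":0,"rx":0,"ry":0,"rz":0,"hand":-1},
    {"tx":0,"ty":0.2,"tz":0,"rx":0,"ry":0,"rz":0,"hand":-1}
  ]
}}

```text
clock: 18.45
position: [594.7, 54.2, 45.1]
tcp_rot: [180.0, 0.0, -12.0]
contact_force: [0.3, 2.7, -1.8]
finger_gap: 0.5
```

{"op": "carry_out", "data": {
  "series": [
    {"tx":0,"ty":0.05,"tz":0,"rx":0,"ry":0,"rz":0,"hand":-1},
    {"tx":0,"ty":0.1,"tz":0,"rx":0,"ry":0,"rz":0,"hand":-1}
  ]
}}

```text
clock: 18.65
position: [594.5, 53.3, 45.1]
tcp_rot: [-180.0, 0.0, -12.0]
contact_force: [0.3, 1.0, -1.6]
finger_gap: 0.0
```

{"op": "carry_out", "data": {
  "series": [
    {"tx":0,"ty":0.05,"tz":0,"rx":0,"ry":0,"rz":0,"hand":-1},
    {"tx":0,"ty":0.1,"tz":0,"rx":0,"ry":0,"rz":0,"hand":-1}
  ]
}}

```text
clock: 18.85
position: [594.3, 52.3, 45.2]
tcp_rot: [180.0, 0.0, -12.0]
contact_force: [-1.0, 2.7, -1.8]
finger_gap: -0.1
```

{"op": "carry_out", "data": {
  "series": [
    {"tx":0,"ty":0.05,"tz":0,"rx":0,"ry":0,"rz":0,"hand":-1},
    {"tx":0,"ty":0.1,"tz":0,"rx":0,"ry":0,"rz":0,"hand":-1}
  ]
}}

```text
clock: 19.05
position: [594.3, 52.0, 45.2]
tcp_rot: [-179.9, 0.0, -12.0]
contact_force: [1.6, 6.4, -1.7]
finger_gap: 0.0
```

```bash
python3 -c "
from h import *
rep()"
```

```text
cal [-2.5 51.6] z 45.2 Fcal [0.27 6.64] Fz -1.69 gap 0.0 t 19.05
```

{"op": "carry_out", "data": {
  "series": [
    {"tx":0,"ty":0.05,"tz":0,"rx":0,"ry":0,"rz":0,"hand":-1},
    {"tx":0,"ty":0.05,"tz":0,"rx":0,"ry":0,"rz":0,"hand":-1}
  ]
}}

```text
clock: 19.25
position: [594.3, 52.0, 45.3]
tcp_rot: [-179.9, -0.0, -12.0]
contact_force: [1.6, 7.4, -2.0]
finger_gap: -0.4
```

{"op": "carry_out", "data": {
  "series": [
    {"tx":0,"ty":0.05,"tz":0,"rx":0,"ry":0,"rz":0,"hand":-1},
    {"tx":0,"ty":0.05,"tz":0,"rx":0,"ry":0,"rz":0,"hand":-1}
  ]
}}

```text
clock: 19.45
position: [594.3, 52.0, 45.2]
tcp_rot: [-179.8, -0.0, -12.0]
contact_force: [1.1, 9.7, -3.3]
finger_gap: 0.1
```

{"op": "carry_out", "data": {
  "series": [
    {"tx":0,"ty":0,"tz":0,"rx":0,"ry":0,"rz":0,"hand":-1}
  ]
}}

```text
clock: 19.55
position: [594.3, 52.0, 45.2]
tcp_rot: [-179.8, -0.0, -12.0]
contact_force: [1.0, 8.6, -3.0]
finger_gap: 0.0
```

{"op": "carry_out", "data": {
  "series": [
    {"tx":0,"ty":0.06,"tz":0,"rx":0,"ry":0,"rz":0,"hand":-1},
    {"tx":0,"ty":0.06,"tz":0,"rx":0,"ry":0,"rz":0,"hand":-1}
  ]
}}

```text
clock: 19.75
position: [594.3, 51.9, 45.3]
tcp_rot: [-179.8, -0.0, -12.0]
contact_force: [3.1, 11.4, -2.6]
finger_gap: -0.1
```

Firm pinch: position stalled at caliper y 51.6 while the force rose to about 11.7 N. I back off, lift, and go to the readout.

{"op": "carry_out", "data": {
  "series": [
    {"tx":0,"ty":-1,"tz":0,"rx":0,"ry":0,"rz":0,"hand":-1},
    {"tx":0,"ty":-2,"tz":-2,"rx":0,"ry":0,"rz":0,"hand":-1},
    {"tx":0,"ty":-2,"tz":-7,"rx":0,"ry":0,"rz":0,"hand":-1},
    {"tx":0,"ty":-4,"tz":-12,"rx":0,"ry":0,"rz":0,"hand":-1},
    {"tx":-4,"ty":-8,"tz":-14,"rx":0,"ry":0,"rz":0,"hand":-1},
    {"tx":-6,"ty":-12.5,"tz":-15,"rx":0,"ry":0,"rz":0,"hand":-1},
    {"tx":-8,"ty":-17,"tz":-15,"rx":0,"ry":0,"rz":0,"hand":-1},
    {"tx":-10,"ty":-21.5,"tz":-15,"rx":0,"ry":0,"rz":0,"hand":-1}
  ]
}}

```text
clock: 20.55
position: [543.1, 272.5, 197.1]
tcp_rot: [-180.0, -0.2, -12.0]
contact_force: [-0.1, -0.5, -0.0]
finger_gap: -0.2
```

{"op": "carry_out", "data": {
  "series": [
    {"tx":-3,"ty":-3.5,"tz":0,"rx":0,"ry":0,"rz":0,"hand":-1},
    {"tx":-5.5,"ty":-6.5,"tz":0,"rx":0,"ry":0,"rz":0,"hand":-1},
    {"tx":-5.5,"ty":-6.5,"tz":0,"rx":0,"ry":0,"rz":0,"hand":-1},
    {"tx":-5.5,"ty":-6.5,"tz":0,"rx":0,"ry":0,"rz":0,"hand":-1}
  ]
}}

```text
clock: 20.95
position: [502.5, 346.3, 195.5]
tcp_rot: [180.0, -0.1, -11.9]
contact_force: [0.4, -1.0, -0.5]
finger_gap: 0.1
```

```bash
python3 - <<'E'
from h import *
s,im=snap(); print(s["position"],s["tcp_rot"],s["clock"])
cv2.imwrite("pics/w9.png",cv2.resize(im,None,fx=1.5,fy=1.5)); np.save("s9.npy",s,allow_pickle=True)
for n,z in [("readout",0),("wide_key_top",27),("narrow_key_top",27)]:
    for m in mark_of("wrist",n)[:2]: print(n,round(m["p"],2),np.round(m["uv"],1),np.round(wback(s,m["uv"],z),1))
E
```

```text
[502.52609373 346.33339253 195.52633235] [ 1.79954201e+02 -7.30113847e-02 -1.18767337e+01] 20.95
readout 0.85 [ 90.5 165.5] [325.6 377.6   0. ]
readout 0.69 [259.6 174.4] [505.5 329.5   0. ]
wide_key_top 0.88 [242.7 156.5] [493.5 357.9  27. ]
wide_key_top 0.75 [ 53.7 147.3] [311.5 405.7  27. ]
narrow_key_top 0.85 [ 52.1 207.2] [285.8 346.4  27. ]
narrow_key_top 0.79 [250.  215.8] [487.3 294.   27. ]
```

View pics/w9.png

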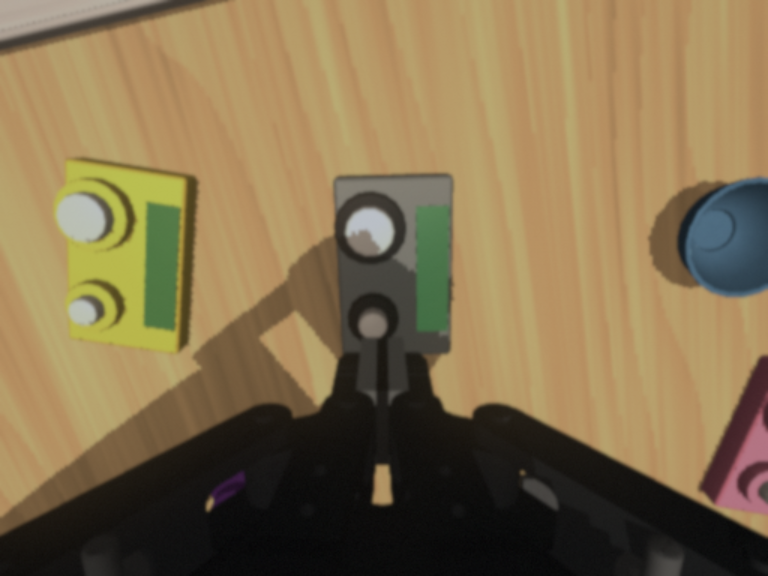

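The grey readout shows at (393,262) in the view, with the wide key at (369,231) and the narrow key at (372,325). The measured spacing of 64.2 mm matches the given 64 mm, so I'll go over the wide key.

{"op": "carry_out", "data": {
  "series": [
    {"tx":-1.1,"ty":-0.95,"tz":4,"rx":0,"ry":0,"rz":0,"hand":-1},
    {"tx":-1.1,"ty":-0.95,"tz":8,"rx":0,"ry":0,"rz":0,"hand":-1},
    {"tx":-1.1,"ty":-0.95,"tz":11,"rx":0,"ry":0,"rz":0,"hand":-1},
    {"tx":-1.1,"ty":-0.95,"tz":13,"rx":0,"ry":0,"rz":0,"hand":-1},
    {"tx":-1.1,"ty":-0.95,"tz":15,"rx":0,"ry":0,"rz":0,"hand":-1},
    {"tx":-1.1,"ty":-0.95,"tz":15,"rx":0,"ry":0,"rz":0,"hand":-1},
    {"tx":-1.1,"ty":-0.95,"tz":15,"rx":0,"ry":0,"rz":0,"hand":-1}
  ]
}}

```text
clock: 21.85
position: [494.4, 357.0, 45.7]
tcp_rot: [180.0, -0.0, -12.1]
contact_force: [0.5, 0.4, 0.1]
finger_gap: 0.0
```

{"op": "carry_out", "data": {
  "series": [
    {"tx":0,"ty":0,"tz":0.7,"rx":0,"ry":0,"rz":0,"hand":-1},
    {"tx":0,"ty":0,"tz":1.2,"rx":0,"ry":0,"rz":0,"hand":-1},
    {"tx":0,"ty":0,"tz":1.5,"rx":0,"ry":0,"rz":0,"hand":-1},
    {"tx":0,"ty":0,"tz":1.8,"rx":0,"ry":0,"rz":0,"hand":-1},
    {"tx":0,"ty":0,"tz":1.8,"rx":0,"ry":0,"rz":0,"hand":-1}
  ]
}}

```text
clock: 22.35
position: [496.2, 358.2, 37.1]
tcp_rot: [179.9, -0.1, -11.9]
contact_force: [-22.7, -16.0, 57.2]
finger_gap: -0.0
```

Stop: 57 N at z = 37, so something stiff sits higher than I assumed. Backing up before measuring.

{"op": "carry_out", "data": {
  "series": [
    {"tx":0,"ty":0,"tz":-1,"rx":0,"ry":0,"rz":0,"hand":-1},
    {"tx":0,"ty":0,"tz":-3,"rx":0,"ry":0,"rz":0,"hand":-1},
    {"tx":0,"ty":0,"tz":-5,"rx":0,"ry":0,"rz":0,"hand":-1},
    {"tx":0,"ty":0,"tz":-5,"rx":0,"ry":0,"rz":0,"hand":-1}
  ]
}}

```text
clock: 22.75
position: [496.1, 358.8, 80.8]
tcp_rot: [-179.7, -0.3, -12.0]
contact_force: [0.8, 0.5, -0.0]
finger_gap: 0.5
```

```bash
python3 - <<'E'
from h import *
s,im=snap(); print(s["position"],s["tcp_rot"],s["contact_force"],s["clock"])
cv2.imwrite("pics/w10.png",im); np.save("s10.npy",s,allow_pickle=True)
S=[("w9",np.load("s9.npy",allow_pickle=True).item()),]
res={}
for n in ("wide_key_top","narrow_key_top"):
    for m in mark_of("wrist",n)[:2]:
        print(n,round(m["p"],2),np.round(m["uv"],1),[np.round(wback(s,m["uv"],z)[:2],1).tolist() for z in (27,34,42)])
s9=S[0][1]
for n,uv in (("wide",(242.7,156.5)),("narrow",(250,215.8))): print("s9",n,[np.round(wback(s9,uv,z)[:2],1).tolist() for z in (27,34,42)])
for n in ("wide_key_top","narrow_key_top"): 
    read_camera("top")
    print("top",n,[(round(m["p"],2),[np.round(back("top",m["uv"],z)[:2],1).tolist() for z in (27,42)]) for m in mark_of("top",n)[:4]])
E
```

```text
[496.06785558 358.78982355  80.84988761] [-179.7445989    -0.32421386  -11.97825145] [ 0.84509194  0.54949787 -0.01277699] 22.75
wide_key_top 0.91 [254.2 209.8] [[495.8, 354.9], [496.3, 357.4], [496.8, 360.4]]
s9 wide [[493.5, 357.9], [494.1, 359.2], [494.7, 360.7]]
s9 narrow [[487.3, 294.0], [488.0, 296.7], [488.8, 299.8]]
top wide_key_top [(0.61, [[791.7, 163.2], [786.2, 161.5]]), (0.54, [[500.8, 357.6], [499.4, 353.1]]), (0.44, [[350.8, 157.4], [351.6, 155.8]])]
top narrow_key_top [(0.63, [[507.7, 318.4], [506.2, 314.5]]), (0.52, [[770.0, 98.1], [764.9, 97.3]]), (0.46, [[342.9, 95.8], [343.7, 95.0]]), (0.44, [[300.1, 354.1], [301.5, 349.7]])]
```

View pics/w10.png

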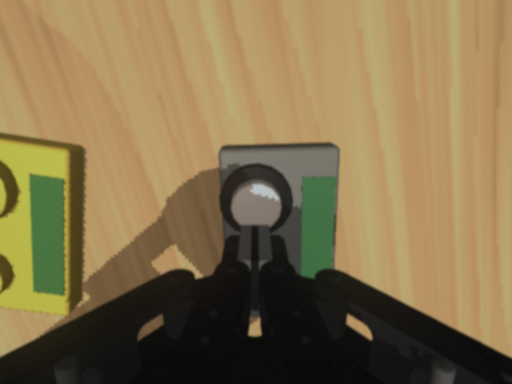

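The cap sits at (256,203), directly ahead of the shut fingers and above its dark collar. Two-view triangulation puts its top near z ≈ 40, so the key was probably bottomed. I'll press again gently to confirm.

{"op": "carry_out", "data": {
  "series": [
    {"tx":0,"ty":0,"tz":2,"rx":0,"ry":0,"rz":0,"hand":-1},
    {"tx":0,"ty":0,"tz":3.3,"rx":0,"ry":0,"rz":0,"hand":-1},
    {"tx":0,"ty":0,"tz":3.3,"rx":0,"ry":0,"rz":0,"hand":-1},
    {"tx":0,"ty":0,"tz":3.3,"rx":0,"ry":0,"rz":0,"hand":-1}
  ]
}}

```text
clock: 23.5
position: [493.3, 357.5, 43.9]
tcp_rot: [179.9, 0.1, -12.0]
contact_force: [0.4, -0.5, 1.8]
finger_gap: -0.4
```

{"op": "carry_out", "data": {
  "series": [
    {"tx":0,"ty":0,"tz":0.2,"rx":0,"ry":0,"rz":0,"hand":-1},
    {"tx":0,"ty":0,"tz":0.2,"rx":0,"ry":0,"rz":0,"hand":-1}
  ]
}}

```text
clock: 23.7
position: [494.1, 357.9, 42.8]
tcp_rot: [-180.0, -0.0, -12.0]
contact_force: [-0.7, -0.2, 2.0]
finger_gap: -0.2
```

{"op": "carry_out", "data": {
  "series": [
    {"tx":0,"ty":0,"tz":0.2,"rx":0,"ry":0,"rz":0,"hand":-1},
    {"tx":0,"ty":0,"tz":0.2,"rx":0,"ry":0,"rz":0,"hand":-1}
  ]
}}

```text
clock: 23.9
position: [494.2, 357.9, 40.7]
tcp_rot: [-179.9, -0.1, -12.0]
contact_force: [-0.3, -0.9, 3.9]
finger_gap: -0.0
```

{"op": "carry_out", "data": {
  "series": [
    {"tx":0,"ty":0,"tz":0.2,"rx":0,"ry":0,"rz":0,"hand":-1},
    {"tx":0,"ty":0,"tz":0.2,"rx":0,"ry":0,"rz":0,"hand":-1}
  ]
}}

```text
clock: 24.1
position: [494.2, 357.9, 38.5]
tcp_rot: [-180.0, -0.1, -12.0]
contact_force: [-0.4, 0.8, 4.4]
finger_gap: 0.1
```

{"op": "carry_out", "data": {
  "series": [
    {"tx":0,"ty":0,"tz":0.2,"rx":0,"ry":0,"rz":0,"hand":-1},
    {"tx":0,"ty":0,"tz":0.2,"rx":0,"ry":0,"rz":0,"hand":-1}
  ]
}}

```text
clock: 24.3
position: [494.3, 357.9, 37.9]
tcp_rot: [-180.0, -0.0, -12.0]
contact_force: [-4.6, -2.1, 13.6]
finger_gap: -0.4
```

The profile is clear: contact at about z = 44, spring force rising to 4–5 N, stop at 38, so the wide key went fully down. Lifting off and going over the narrow key.

{"op": "carry_out", "data": {
  "series": [
    {"tx":0,"ty":0,"tz":-2,"rx":0,"ry":0,"rz":0,"hand":-1},
    {"tx":0,"ty":0,"tz":-4.5,"rx":0,"ry":0,"rz":0,"hand":-1},
    {"tx":0.5,"ty":3,"tz":-4.5,"rx":0,"ry":0,"rz":0,"hand":-1},
    {"tx":0.5,"ty":6,"tz":-4.5,"rx":0,"ry":0,"rz":0,"hand":-1},
    {"tx":0.5,"ty":6,"tz":-4.5,"rx":0,"ry":0,"rz":0,"hand":-1},
    {"tx":0.5,"ty":6,"tz":-4.5,"rx":0,"ry":0,"rz":0,"hand":-1}
  ]
}}

```text
clock: 24.9
position: [485.9, 297.5, 80.7]
tcp_rot: [180.0, 0.0, -12.0]
contact_force: [0.1, 0.6, 0.0]
finger_gap: 0.2
```

```bash
python3 - <<'E'
from h import *
s,im=snap(); print(s["position"],s["tcp_rot"],s["contact_force"],s["clock"])
cv2.imwrite("pics/w11.png",im); np.save("s11.npy",s,allow_pickle=True)
for n in ("wide_key_top","narrow_key_top"):
    for m in mark_of("wrist",n)[:2]:
        print(n,round(m["p"],2),np.round(m["uv"],1),np.round(wback(s,m["uv"],44)[:2],1))
print("tcp target px",wproj(s,[486.5,298,44]))
E
```

```text
[485.85214312 297.53432653  80.70419154] [ 1.79988535e+02  4.30914480e-02 -1.20383413e+01] [0.06545561 0.63772644 0.02660285] 24.9
wide_key_top 0.79 [250.5 102.6] [497.7 361.9]
narrow_key_top 0.62 [260.8 210.6] [490.3 298.4]
tcp target px [254.79060592 212.46218651]
```

View pics/w11.png

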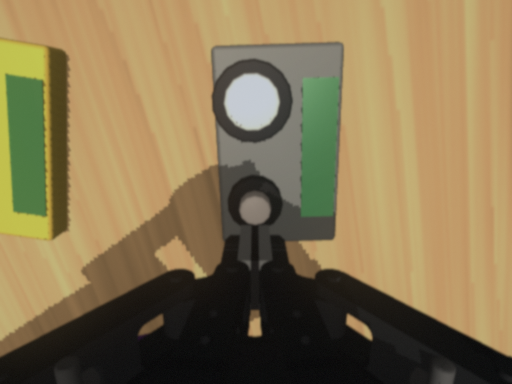

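The narrow cap is centred at (256,207), right at the fingertips, and the wide key is up at (252,102). Pressing the narrow key gently.

{"op": "carry_out", "data": {
  "series": [
    {"tx":0.1,"ty":-0.2,"tz":2,"rx":0,"ry":0,"rz":0,"hand":-1},
    {"tx":0.1,"ty":-0.2,"tz":3.4,"rx":0,"ry":0,"rz":0,"hand":-1},
    {"tx":0.1,"ty":-0.2,"tz":3.4,"rx":0,"ry":0,"rz":0,"hand":-1},
    {"tx":0.1,"ty":-0.2,"tz":3.4,"rx":0,"ry":0,"rz":0,"hand":-1}
  ]
}}

```text
clock: 25.45
position: [487.2, 299.8, 46.8]
tcp_rot: [180.0, 0.1, -12.0]
contact_force: [-0.2, 0.8, 1.0]
finger_gap: 0.0
```

{"op": "carry_out", "data": {
  "series": [
    {"tx":0,"ty":0,"tz":0.2,"rx":0,"ry":0,"rz":0,"hand":-1},
    {"tx":0,"ty":0,"tz":0.3,"rx":0,"ry":0,"rz":0,"hand":-1}
  ]
}}

```text
clock: 25.65
position: [487.9, 299.8, 44.7]
tcp_rot: [-180.0, -0.0, -12.0]
contact_force: [0.2, -0.5, -0.4]
finger_gap: -0.2
```

{"op": "carry_out", "data": {
  "series": [
    {"tx":0,"ty":0,"tz":0.2,"rx":0,"ry":0,"rz":0,"hand":-1},
    {"tx":0,"ty":0,"tz":0.2,"rx":0,"ry":0,"rz":0,"hand":-1}
  ]
}}

```text
clock: 25.85
position: [488.0, 299.8, 42.7]
tcp_rot: [-180.0, -0.0, -12.0]
contact_force: [-0.8, 0.8, 2.1]
finger_gap: 0.1
```

{"op": "carry_out", "data": {
  "series": [
    {"tx":0,"ty":0,"tz":0.2,"rx":0,"ry":0,"rz":0,"hand":-1},
    {"tx":0,"ty":0,"tz":0.2,"rx":0,"ry":0,"rz":0,"hand":-1}
  ]
}}

```text
clock: 26.05
position: [488.0, 299.8, 40.6]
tcp_rot: [-180.0, -0.1, -12.0]
contact_force: [0.0, -0.2, 3.8]
finger_gap: -0.1
```

{"op": "carry_out", "data": {
  "series": [
    {"tx":0,"ty":0,"tz":0.2,"rx":0,"ry":0,"rz":0,"hand":-1},
    {"tx":0,"ty":0,"tz":0.2,"rx":0,"ry":0,"rz":0,"hand":-1}
  ]
}}

```text
clock: 26.25
position: [488.0, 299.8, 38.5]
tcp_rot: [-180.0, -0.0, -12.0]
contact_force: [0.6, 0.3, 3.8]
finger_gap: -0.0
```

{"op": "carry_out", "data": {
  "series": [
    {"tx":0,"ty":0,"tz":0.2,"rx":0,"ry":0,"rz":0,"hand":-1},
    {"tx":0,"ty":0,"tz":0.2,"rx":0,"ry":0,"rz":0,"hand":-1}
  ]
}}

```text
clock: 26.45
position: [488.1, 299.9, 37.9]
tcp_rot: [180.0, -0.0, -12.0]
contact_force: [-4.3, -1.1, 14.6]
finger_gap: 0.1
```

The narrow key shows the same profile and bottomed at 37.9. I lift clear and check the caliper.

{"op": "carry_out", "data": {
  "series": [
    {"tx":0,"ty":0,"tz":-2,"rx":0,"ry":0,"rz":0,"hand":-1},
    {"tx":0,"ty":0,"tz":-7,"rx":0,"ry":0,"rz":0,"hand":-1},
    {"tx":0,"ty":0,"tz":-12,"rx":0,"ry":0,"rz":0,"hand":-1},
    {"tx":3,"ty":4,"tz":-16,"rx":0,"ry":0,"rz":0,"hand":-1},
    {"tx":6,"ty":8,"tz":-18,"rx":0,"ry":0,"rz":0,"hand":-1},
    {"tx":8,"ty":12,"tz":-18,"rx":0,"ry":0,"rz":0,"hand":-1},
    {"tx":11,"ty":16,"tz":-18,"rx":0,"ry":0,"rz":0,"hand":-1},
    {"tx":11,"ty":19,"tz":-18,"rx":0,"ry":0,"rz":0,"hand":-1}
  ]
}}

```text
clock: 27.25
position: [556.9, 88.3, 216.1]
tcp_rot: [180.0, -0.0, -12.0]
contact_force: [0.4, -0.4, -0.3]
finger_gap: -0.4
```

{"op": "carry_out", "data": {
  "series": [
    {"tx":0,"ty":0,"tz":0,"rx":0,"ry":0,"rz":0,"hand":-1},
    {"tx":0,"ty":0,"tz":0,"rx":0,"ry":0,"rz":0,"hand":-1},
    {"tx":0,"ty":0,"tz":0,"rx":0,"ry":0,"rz":0,"hand":-1}
  ]
}}

```text
clock: 27.55
position: [555.3, 91.7, 215.6]
tcp_rot: [-180.0, 0.1, -11.9]
contact_force: [-0.3, -0.5, 0.4]
finger_gap: 0.0
```

```bash
python3 - <<'E'
from h import *
s,im=snap(); rep()
cv2.imwrite("pics/w12.png",cv2.resize(im,None,fx=1.5,fy=1.5))
for m in mark_of("wrist","jaw_tab")[:1]: print("tab",(CE@(wback(s,m["uv"],63)[:2]-CO)))
for m in cut_out("wrist","blank_a")[:2]: print("blank",m["p"],CE@(wback(s,m["uv"],38)[:2]-CO), rect(s,m["region"],38))
read_camera("top")
print([(round(m["p"],2),back("top",m["uv"],6).round(0)) for m in mark_of("top","blank_a")[:3]])
E
```

```text
cal [-48.9  82.6] z 215.7 Fcal [ 0.01 -0.11] Fz -0.24 gap -0.0 t 27.6
tab [ 1.68668079 33.65158304]
blank 0.79 [-1.22597134 -8.26794525] ((579.9041137695312, -6.127300262451172), (65.85950469970703, 28.68104362487793), 79.43651580810547)
[(0.78, array([582.,  -7.,   6.])), (0.74, array([ 503., -318.,    6.]))]
```

Tab at caliper y 33.7 gives a jaw gap of 67 mm, against the 66.4 mm blank. The robot touches nothing, so I'm handing in.

```bash
python3 -c "
from plant import ctrl; print(ctrl.finish_job())"
```

```text
the job is handed in; nothing more can be done
None
```

I did every step of the task and handed the job in at about 27.6 s; it reports no verdict.

- **Blank:** I took it from the rack's +y channel by its ends, set it down and regripped it across its width. I then laid it flat on the caliper bed lengthwise and let go.
- **Jaw:** I pushed it shut by its tab. It stalled with about 11.7 N at the tab, so roughly 9–10 N on the blank.
- **Keys:** I pressed the wide key, then the narrow one. Each gave a spring force of about 4 N over 6 mm and then a hard stop, and I lifted clear after each.

**Last checks:** The jaw gap measured about 67 mm from the tab's position, against 66.4 mm for the blank from the finger opening. The blank lies about 1.4° off lengthwise. The other blank is still at its channel, and the arm was clear with no force on it.

**What went wrong or was not checked:**
- **Hard press:** My first press of the wide key reached about 57 N on the fingers, because I had taken the key top to be at 27 mm when it is about 44 mm. I backed off and pressed it again gently, so the wide key was pressed twice before the narrow one.
- **Last picture not viewed:** It was past the 12-picture limit, so the final caliper check rests on network measurements only. I saw no later picture of the narrow key up, only that the arm left it, and I took no last picture of the bystanders.

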